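# Pack two orders into divided cartons

### The arm

A 6-joint arm with a two-finger parallel gripper is mounted at the origin on the work surface. World frame = base frame: x ahead of the robot, y to its left, z up, the work surface at z = 0. Lengths are in m, angles in rad, forces in N, time in s.
With the tool pointing down it reaches from about 0.35 to 0.975 m from the base axis. Payload 4.9 kg.
Tool frame: the origin (TCP) lies at the very end of the fingers, on their centre line; the grasp point (between the pads) lies 19 mm behind it (ctrl.grasp_offset is the distance from the TCP to the grasp point, in m); y points along the fingers, z is the direction in which the jaws open and shut, and the axes are right-handed (so a half turn about y gives the same grasp; the last joint's range is limited). The gripper opens to 85 mm and grips with 20 to 120 N. Pads are 22 mm wide; open, the fingers measure 114 mm over their backs; the gripper's body (76 mm by 85 mm) begins 54 mm behind the grasp point. The pads swing forward as they close: fully open they stand 13 mm farther back than shut.
Start: joints at [-1.276, 0.053, 1.613, -0, 1.476, -0.119], TCP at [0.251, -0.572, 0.231] pointing down, gripper open.
Joint ranges: [-3.01, 3.01], [-1.01, 2.22], [0.06, 2.58], [-1.02, 4.17], [0.09, 2.62], [-3.14, 3.14]. Speed limits (rad/s): [2.57, 2.57, 3.14, 3.14, 3.14, 3.14].

### API

Orientations are given as a rotation vector (axis times angle).
In Python, from station import ctrl, eyes, finish_job, find_in, regions_of, pinpoint gives the robot as it stands.
- The arm moves only by the tool play_rows, never from a script. Its argument "moves" is a list of rows, each an object of numbers: "x", "y", "z": the shift along the world's x, y, z in cm; "turn": the turn about the world's z in degrees; "jaw": the finger opening in cm, from 0 to 8.54. A call has 1 to 8 rows; each row shifts and turns the commanded pose from where the row before left it; what a row does not reach is not made up. A row lasts 1/12 s, in which the tool goes at most 41.7 mm and 7.16 degrees, less where a joint would pass 70% of its speed; a pose out of reach is approached as far as the arm can. A call is refused whole if a number of a shift passes 4.17 or a number of a turn 7.16, either way. A call with a gripper value outside its range is refused whole. The fingers move at their own pace and stop on an object; "squeeze" is the grip in N (left out, the last holds). Time passes only in rows, so rows that do not move let the fingers close. It gives the time, the measured TCP pose, the force and the opening at its end, in the units of the state.
- ctrl.get_obs(): the state, without advancing time (a new reading comes with each control period).
- eyes.get_image(name): name is "scene" or "top" or "wrist"; returns a dict with "img" (480x640x3 uint8, red, green, blue), "camera_matrix" (3x3 intrinsics, pixels), "cam_to_world" (4x4, takes a point from camera to world coordinates). Camera axes: x right, y up, looking along -z (the intrinsics and any distortion apply to the point x, -y, -z); pixel columns grow to the right and rows downward; lengths in m; the calibration is good to about 2 mm. A picture is of the moment at which its call begins. There is no depth.
- finish_job(): hands the job in, once; it reports no verdict.
Trained networks look in the newest picture that a camera, given by its name, has taken for a name from the list of things; names that differ only in an ending like _2 or _b are one class to them, and where a whole thing is asked for, a point or a joint stands for the part that bears it (a point fixed in the world has none). Each returns a list of dicts, best first, with "score" (0 to 1); they miss things now and then, are a little off and sometimes report something else, mostly with a low value. They report only what shows in the picture. A call takes as long as a camera call. They do not tell look-alikes from the thing itself.
- find_in(camera, query): "point" ([column, row] in pixels, amid what is visible of it).
- regions_of(camera, query): "pixels" (480x640 bool, what is visible of it) and "point" ([column, row] in pixels, amid what is visible of it).
- pinpoint(camera, query): "point" ([column, row] in pixels: a listed point, or the origin of a listed thing).
The state is a dict: "t": time; "q": joint angles; "dq": joint speeds; "effort": joint torques, N m; "tool_pos": TCP position; "tool_rot": TCP orientation; "contact_force": force on the tool from outside, world axes, zero at the start; "wrist_torque": the same for the moment, N m; "opening": finger opening in m.
Only numpy, scipy, OpenCV 4.12 (cv2) and the standard library are available. Lean on these libraries where they do the work, as an engineer would, in place of code of your own. Each camera call takes 0.05 s, during which the arm holds its last target.

### The job

Pack the two orders: the door knocker, the door knob and the tall votive go into the square carton with three cells, the toy truck and the short votive into the long carton with two cells. One thing to a cell, the knocker and the truck each in their carton's longest cell, everything set down on the carton floor, not dropped, the same way up as it is now. Leave the tape roll and the staple box where they are.

Things in the scene. Friction and masses are not known exactly. Their poses are not given: they have to be found in the camera images.
- square_carton: a shallow open carton base of brown board, fixed to the bench, walls 4 mm thick and 40 mm high, floor 4 mm thick, dividers 4 mm thick and 24 mm high (heights from the bench). Origin: centre of its underside; z up. 200 x 200 mm outside, three cells. The longest cell, 94 mm along x by 192 mm along y, has its centre at x +49, y 0 mm; two square cells of 94 x 94 mm have their centres at x -49, y +49 and y -49 mm.
- long_carton: a shallow open carton base of brown board, fixed to the bench, walls 4 mm thick and 40 mm high, floor 4 mm thick, dividers 4 mm thick and 24 mm high (heights from the bench). Origin: centre of its underside; z up. 108 mm along x by 252 mm along y outside, two cells. The longest cell, 100 mm along x by 140 mm along y, has its centre at x 0, y -52 mm; the square cell, 100 x 100 mm, at x 0, y +72 mm.
- knocker_center (a point): brass door knocker lying flat on its back plate, 132 mm long along its x axis, 48 mm at the widest, 30 mm high. This point is midway along it, 15 mm above its underside; z up. Half-way along it the bail (striker handle) is two parallel bars along x, from x -24 to +32 mm, 32 mm wide over both (y), from 10 to 24 mm above the underside, over a back plate 6 mm thick and there only 20 mm wide: it can be gripped there across y. About 0.4 kg.
- knob_center (a point): brass door knob standing on its round rose, 66 mm high, rose 56 mm across, grip 44 mm across with upright sides from 38 to 52 mm above the underside. This point is on its axis, 33 mm above the underside; z up. About 0.35 kg.
- tall_votive_center (a point): tall frosted glass votive, an open round cup 62 mm across and 80 mm high, standing, mouth up. This point is on its axis, 40 mm above the underside; z up. About 0.26 kg.
- short_votive_center (a point): short frosted glass votive, an open round cup 50 mm across and 48 mm high, standing, mouth up. This point is on its axis, 24 mm above the underside; z up. About 0.14 kg.
- truck_center (a point): red plastic toy tipper truck standing on its wheels (they do not roll), 100 mm long along its x axis (cab at -x), 40 mm wide (y), 48 mm high. This point is midway along it, 24 mm above the bench; z up. The tipper body, 40 mm wide, has upright sides from 18 to 44 mm above the bench and runs from x -18 to +50 mm: it can be gripped across y at this point. About 0.12 kg.
- tape_roll: roll of brown paper tape lying flat, 72 mm across, hole 50 mm, 40 mm high, to be left alone. Origin: centre of its underside.
- staple_box: small board box of staples, 60 (x) x 38 (y) x 24 mm high, to be left alone. Origin: centre of its underside.
There are look-alikes about, which are no part of the job. What is shaped like the part that bears tall_votive_center but green or purple is not meant.

How it is judged:
At the end, for the whole second after the job is handed in: Knocker in the long cell and knob and tall votive in the two square cells (either way round) of the square carton; truck in the long and short votive in the square cell of the long carton; each on the carton floor (within 4 mm), upright within 0.12 rad, centred within its cell, released, at rest (x of knocker_center in the frame of square_carton between 0.021 and 0.077 m and y of knocker_center in the frame of square_carton between -0.035 and 0.035 m and z of knocker_center in the frame of square_carton between 0.015 and 0.023 m and angle between each of knocker_center, truck_center, short_votive_center's own z axis and vertical below 0.12 rad and (((x of knob_center in the frame of square_carton between -0.07 and -0.028 m and y of knob_center in the frame of square_carton between 0.028 and 0.07 m and z of knob_center in the frame of square_carton between 0.033 and 0.041 m and angle between knob_center's own z axis and vertical below 0.12 rad) and (x of tall_votive_center in the frame of square_carton between -0.067 and -0.031 m and y of tall_votive_center in the frame of square_carton between -0.067 and -0.031 m and z of tall_votive_center in the frame of square_carton between 0.04 and 0.048 m and angle between tall_votive_center's own z axis and vertical below 0.12 rad)) or ((x of knob_center in the frame of square_carton between -0.07 and -0.028 m and y of knob_center in the frame of square_carton between -0.07 and -0.028 m and z of knob_center in the frame of square_carton between 0.033 and 0.041 m and angle between knob_center's own z axis and vertical below 0.12 rad) and (x of tall_votive_center in the frame of square_carton between -0.067 and -0.031 m and y of tall_votive_center in the frame of square_carton between 0.031 and 0.067 m and z of tall_votive_center in the frame of square_carton between 0.04 and 0.048 m and angle between tall_votive_center's own z axis and vertical below 0.12 rad))) and x of truck_center in the frame of long_carton between -0.032 and 0.032 m and y of truck_center in the frame of long_carton between -0.078 and -0.026 m and z of truck_center in the frame of long_carton between 0.024 and 0.032 m and x of short_votive_center in the frame of long_carton between -0.027 and 0.027 m and y of short_votive_center in the frame of long_carton between 0.045 and 0.099 m and z of short_votive_center in the frame of long_carton between 0.024 and 0.032 m and linear speed of each of knocker, knob, tall_votive, truck, short_votive below 0.02 m/s); the robot touches nothing.
It fails at once if a packed thing is dropped (falls faster than 0.6 m/s, about 18 mm, with no finger on it) ((linear speed of knocker above 0.6 m/s and contact force between the fingers and knocker below 0.2 N) or (linear speed of knob above 0.6 m/s and contact force between the fingers and knob below 0.2 N) or (linear speed of tall_votive above 0.6 m/s and contact force between the fingers and tall_votive below 0.2 N) or (linear speed of truck above 0.6 m/s and contact force between the fingers and truck below 0.2 N) or (linear speed of short_votive above 0.6 m/s and contact force between the fingers and short_votive below 0.2 N)).
It fails at once if the tape roll is shifted by more than 30 mm (distance of tape_roll from where it was at the start of the episode above 0.03 m).
It fails at once if the staple box is shifted by more than 30 mm (distance of staple_box from where it was at the start of the episode above 0.03 m).
It also fails if it takes over 128 s, if anything falls off the work surface, if the arm or the gripper's body presses on something with over 40 N, if the wrist force passes 120 N, or if a joint passes its speed limit or range.

## Working session

There is one attempt and no reset: what is moved stays moved. The work goes in short steps, Python scripts to look and compute and a tool call to move; the robot and the scene stay as the last step left them, time stands still between calls to the robot, and variables do not carry over. Pictures are saved under pics/ and viewed, and the job is handed in when it is done.

Besides the shell and the picture viewer there is one more tool, called as name([rows], argument=value, ...), one row to a line, values as JSON. play_rows: Moves the arm, as the interface text tells. Its arguments: {"type":"object","properties":{"moves":{"type":"array"},"squeeze":{"type":"number"}},"required":["moves"]}

```bash
ls; mkdir -p pics; python3 - <<'E'
from station import ctrl, eyes
import cv2,numpy as np
print(ctrl.get_obs(), ctrl.grasp_offset)
for n in ["scene","top","wrist"]:
    d=eyes.get_image(n); cv2.imwrite(f"pics/{n}0.png",d["img"][:,:,::-1]); print(n,d["camera_matrix"].tolist(),np.round(d["cam_to_world"],3).tolist(), [k for k in d])
E
```

```text
pics
{'t': 0.0, 'q': array([-1.27601092e+00,  5.33404408e-02,  1.61428022e+00, -1.70492176e-05,
        1.47600040e+00, -1.19025009e-01]), 'dq': array([-0.00066708, -0.00024768, -0.00018109, -0.00152132,  0.00194997,
        0.00058129]), 'effort': array([-4.79882565e-04, -3.93680871e+01, -3.70178139e+01, -2.00533132e-04,
        7.14257068e-03,  2.41883580e-08]), 'tool_pos': array([ 0.25111411, -0.57165987,  0.23008143]), 'tool_rot': array([-0.41865754,  1.99557244, -1.99145963]), 'contact_force': array([ 0.19940717, -1.14985131, -0.19867528]), 'wrist_torque': array([-0.04755698,  0.01208001,  0.03291422]), 'opening': 0.08527370860404895} 0.0187
scene [[466.3358380795284, 0.0, 316.9706444478074], [0.0, 466.3358380795284, 235.64301799653848], [0.0, 0.0, 1.0]] [[-0.523, -0.466, 0.714, 1.157], [0.853, -0.277, 0.443, 0.453], [-0.008, 0.84, 0.542, 0.603], [0.0, 0.0, 0.0, 1.0]] ['img', 'camera_matrix', 'cam_to_world']
top [[603.8732369079069, 0.0, 314.51894597948234], [0.0, 603.8732369079069, 231.42210648784487], [0.0, 0.0, 1.0]] [[0.011, 0.989, -0.148, 0.229], [-1.0, 0.013, 0.016, 0.014], [0.017, 0.148, 0.989, 1.497], [0.0, 0.0, 0.0, 1.0]] ['img', 'camera_matrix', 'cam_to_world']
wrist [[429.023324070689, 0.0, 318.90360060974956], [0.0, 429.023324070689, 242.27610067562964], [0.0, 0.0, 1.0]] [[0.403, 0.878, 0.259, 0.317], [-0.915, 0.387, 0.113, -0.543], [-0.001, -0.283, 0.959, 0.373], [0.0, 0.0, 0.0, 1.0]] ['img', 'camera_matrix', 'cam_to_world']
```

View pics/top0.png

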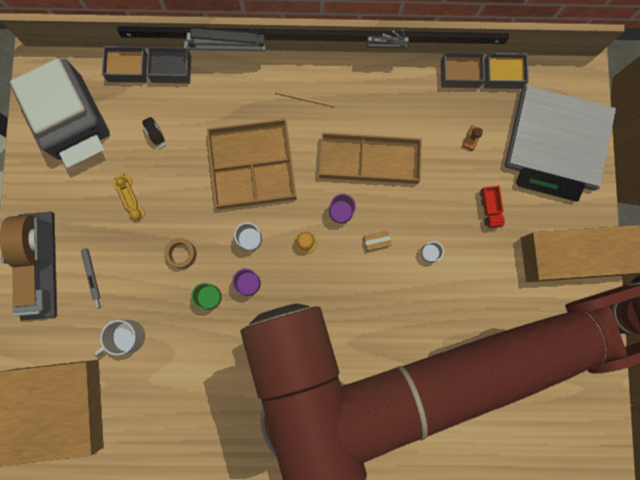

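View pics/scene0.png

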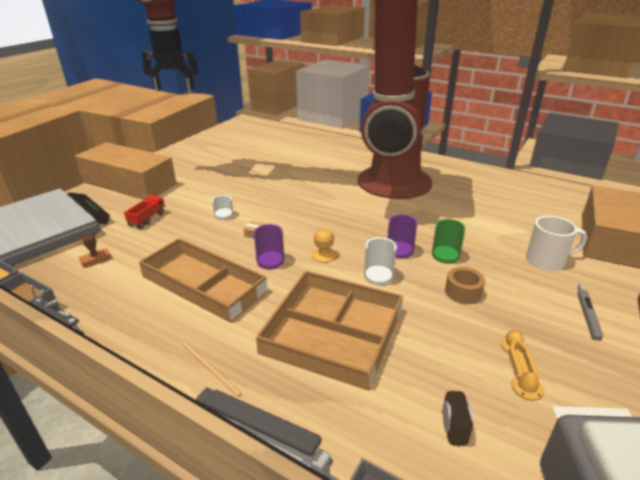

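View pics/wrist0.png

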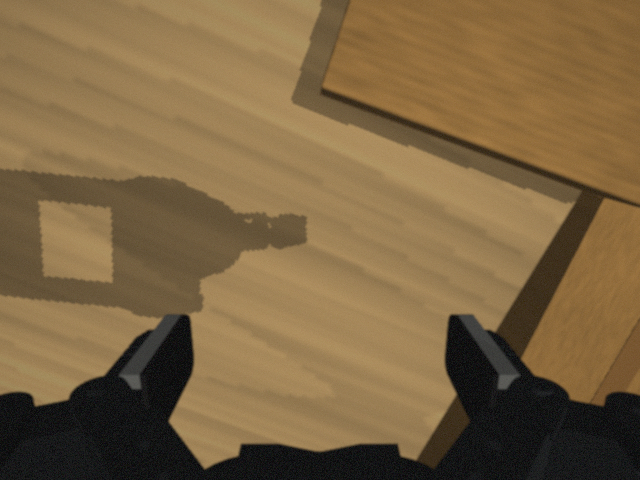

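The top view shows everything unoccluded: clear tall votive (247,237), knob (305,242), short votive (432,252), truck (492,206), knocker (128,198), square carton (251,163), long carton (370,158). The purple and green cups are look-alikes. Next I measure positions.

```bash
cat > h.py <<'E'
from station import ctrl, eyes, find_in, regions_of, pinpoint
import cv2, numpy as np
def ray(d,p):
    K=d["camera_matrix"];T=np.array(d["cam_to_world"])
    v=np.linalg.inv(K)@[p[0],p[1],1]; v=T[:3,:3]@np.array([v[0],-v[1],-v[2]]); return T[:3,3],v/np.linalg.norm(v)
def at_z(d,p,z):
    o,v=ray(d,p); return o+v*(z-o[2])/v[2]
def tri(r1,r2):
    A=0;b=0
    for o,v in (r1,r2):
        P=np.eye(3)-np.outer(v,v);A=A+P;b=b+P@o
    x=np.linalg.solve(A,b); gap=np.linalg.norm(np.cross(r1[1],r2[1])@(r1[0]-r2[0]))/np.linalg.norm(np.cross(r1[1],r2[1]))
    return x,gap
def proj(d,X):
    K=d["camera_matrix"];T=np.linalg.inv(d["cam_to_world"]); c=T[:3,:3]@np.array(X)+T[:3,3]
    u=K@np.array([c[0],-c[1],-c[2]]);return u[:2]/u[2]
E
python3 - <<'E'
from h import *
Z=dict(knocker_center=.015,knob_center=.033,tall_votive_center=.04,short_votive_center=.024,truck_center=.024,square_carton=0,long_carton=0,tape_roll=0,staple_box=0)
dt=eyes.get_image("top");ds=eyes.get_image("scene")
for n,z in Z.items():
    a=pinpoint("top",n);b=pinpoint("scene",n)
    print(n)
    for r in a[:4]: print("  top",np.round(r["point"],1),round(r["score"],2),np.round(at_z(dt,r["point"],z)[:2],4))
    for r in b[:4]: print("  scn",np.round(r["point"],1),round(r["score"],2),np.round(at_z(ds,r["point"],z)[:2],4))
E
```

```text
knocker_center
  top [123.5 199.3] 0.82 [0.5252 0.4669]
  scn [525.1 360.6] 0.61 [0.5296 0.462 ]
knob_center
  top [304.7 242.1] 0.91 [0.4214 0.0149]
  scn [321.6 243.4] 0.89 [0.4277 0.0124]
tall_votive_center
  top [254.3 238.5] 0.9 [0.4277 0.1375]
  top [207.4 297.5] 0.65 [0.2838 0.2459]
  top [340.4 207.6] 0.65 [ 0.5071 -0.0716]
  top [244.  282.5] 0.58 [0.3207 0.1595]
  scn [449.3 239.3] 0.95 [0.2796 0.2498]
  scn [267.8 247. ] 0.92 [ 0.5077 -0.0743]
short_votive_center
  top [125.6 197.7] 0.49 [0.5275 0.4593]
  scn [220.4 205. ] 0.8 [ 0.3973 -0.308 ]
  scn [521.7 360.8] 0.66 [0.5424 0.4573]
truck_center
  top [490.  207.9] 0.8 [ 0.5146 -0.4459]
  scn [145.  210.4] 0.61 [ 0.5157 -0.453 ]
square_carton
  top [249.3 165.7] 0.84 [0.6198 0.1584]
  top [305.9 243.5] 0.45 [0.4223 0.0119]
  scn [333.1 329.7] 0.65 [0.6163 0.1501]
long_carton
  top [367.3 157.7] 0.81 [ 0.6454 -0.1422]
  scn [202.6 282.7] 0.8 [ 0.6368 -0.1492]
tape_roll
  top [182.8 253.9] 0.61 [0.3923 0.3172]
  scn [460.8 292.4] 0.66 [0.3939 0.3166]
staple_box
  top [375.2 239.6] 0.59 [ 0.4344 -0.1616]
  scn [258.9 233.7] 0.59 [ 0.4267 -0.1642]
```

```bash
python3 - <<'E'
from h import *
im=cv2.imread("pics/top0.png")
a=cv2.resize(im[110:220,190:430],None,fx=3.33,fy=3.33,interpolation=cv2.INTER_CUBIC);cv2.imwrite("pics/c1.png",a)
b=cv2.resize(im[160:240,90:170],None,fx=5,fy=5,interpolation=cv2.INTER_CUBIC)
c=cv2.resize(im[170:250,455:535],None,fx=5,fy=5,interpolation=cv2.INTER_CUBIC);cv2.imwrite("pics/c2.png",np.hstack([b,c]))
E
```

```text
(no output)
```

View pics/c1.png

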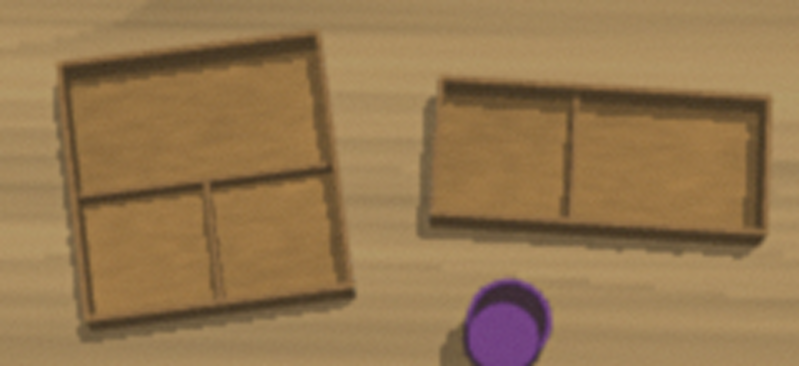

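View pics/c2.png

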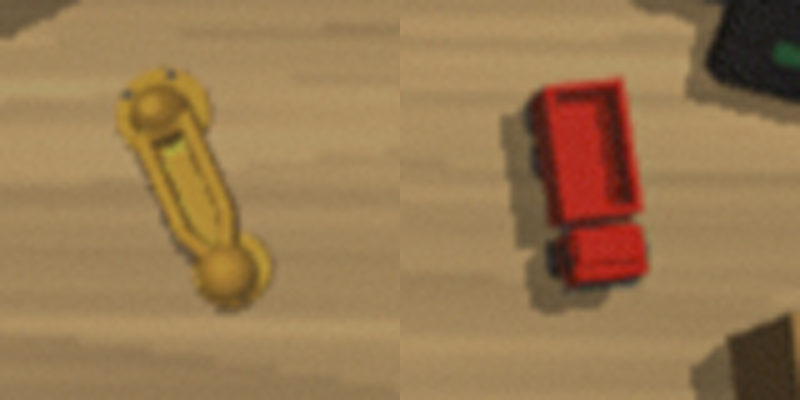

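```bash
cat > fit.py <<'E'
from h import *
from scipy.optimize import least_squares, minimize
dt=eyes.get_image("top");ds=eyes.get_image("scene");D={"top":dt,"scene":ds}
def c1(p): return (190+p[0]/3.333-.35,110+p[1]/3.333-.35)
def carton(P,lx,ly):
    loc=np.array([[lx,ly],[lx,-ly],[-lx,-ly],[-lx,ly]])/2
    w=np.array([at_z(dt,c1(p),.04)[:2] for p in P])
    f=lambda q:((loc@np.array([[np.cos(q[2]),np.sin(q[2])],[-np.sin(q[2]),np.cos(q[2])]])+q[:2])-w).ravel()
    r=least_squares(f,[*w.mean(0),0]); return r.x,np.round(r.fun*1000,1)
S,e=carton([(60,65),(318,36),(353,290),(86,318)],.2,.2);print("square",np.round(S,4),e)
L,e=carton([(441,80),(769,98),(764,233),(431,217)],.108,.252);print("long",np.round(L,4),e)
# cylinders: silhouettes
def circ(x,y,z,r):
    t=np.linspace(0,6.283,40);return [(x+r*np.cos(a),y+r*np.sin(a),z) for a in t]
def sil(d,pts):
    u=np.array([proj(d,p) for p in pts]);h=cv2.convexHull(u.astype(np.float32));return h
M=dict(tall_votive_center=([(0,.031),(.08,.031)],(.428,.138)),short_votive_center=([(0,.025),(.048,.025)],(.395,-.30)),
 knob_center=([(0,.028),(.006,.028),(.038,.022),(.052,.022),(.066,.012)],(.424,.013)),tape_roll=([(0,.036),(.04,.036)],(.393,.317)))
for n,(cs,g) in M.items():
    for cam in D:
        for r in regions_of(cam,n)[:6]:
            m=r["pixels"]
            p=np.array(r["point"]); pg=proj(D[cam],[*g,.03])
            if np.linalg.norm(p-pg)>15: continue
            ys,xs=np.where(m);bb=np.array([xs.min(),xs.max()+1,ys.min(),ys.max()+1])
            def f(q):
                h=sil(D[cam],[c for z,rr in cs for c in circ(q[0],q[1],z,rr)])[:,0]
                return [h[:,0].min()+.5-bb[0],h[:,0].max()+.5-bb[1],h[:,1].min()+.5-bb[2],h[:,1].max()+.5-bb[3]]
            s=least_squares(f,g);print(n,cam,round(r["score"],2),m.sum(),np.round(s.x,4),np.round(s.fun,1))
for n in ("knocker_center","truck_center"):
    for cam in D:
        for r in regions_of(cam,n)[:2]:
            m=r["pixels"].astype(np.uint8);print(n,cam,round(r["score"],2),m.sum(),np.round(r["point"],1))
            ys,xs=np.where(m)
            w=np.array([at_z(D[cam],(x,y),.012)[:2] for x,y in zip(xs,ys)]); 
            rc=cv2.minAreaRect((w*1000).astype(np.float32));print(rc)
E
python3 fit.py
```

```text
square [0.6177 0.1506 0.1347] [ 1.9  2.4  2.9 -3.3 -0.9 -0.8 -3.9  1.7]
long [ 0.6371 -0.145  -0.0402] [ 1.7  3.4  1.5 -1.8 -2.4 -2.8 -0.8  1.2]
tall_votive_center top 0.64 627 [0.4315 0.154 ] [ 0.4 -0.1  0.1 -0.1]
tall_votive_center scene 0.96 1351 [0.4479 0.1579] [-0.6 -0.2  4.3  6.5]
short_votive_center top 0.74 417 [ 0.3955 -0.2981] [0.3 0.6 2.8 3.2]
short_votive_center scene 0.97 438 [ 0.4028 -0.3   ] [-1.4  0.8  0.2 -0.7]
knob_center top 0.95 380 [0.4239 0.013 ] [ 0.7  1.2 -0.4  0.5]
tape_roll top 0.61 483 [0.3925 0.3184] [-0.4  0.3 -0.3 -0.3]
tape_roll scene 0.74 1235 [0.393 0.317] [-0.8 -0.9 -0.1  0.7]
knocker_center top 0.98 774 [125.9 197.8]
((532.7803344726562, 453.670166015625), (131.2269287109375, 48.410343170166016), 28.82114028930664)
knocker_center scene 0.85 1594 [526.5 369.9]
((533.869384765625, 454.94720458984375), (150.56375122070312, 46.368202209472656), 23.87789535522461)
truck_center top 0.96 871 [495.9 204.1]
((521.5416259765625, -456.315185546875), (109.98231506347656, 56.066097259521484), 6.33253288269043)
truck_center scene 0.61 876 [143.4 208.9]
((500.56787109375, -473.42413330078125), (148.40818786621094, 107.79594421386719), 4.897846221923828)
truck_center scene 0.53 5950 [205.2 276.5]
((628.262451171875, -159.5970458984375), (299.3270568847656, 148.9581756591797), 87.55506134033203)
```

```bash
cat > ov.py <<'E'
from h import *
def circ(x,y,z,r):
    t=np.linspace(0,2*np.pi,41);return [(x+r*np.cos(a),y+r*np.sin(a),z) for a in t]
def rect(q,x0,x1,y0,y1,z):
    c,s=np.cos(q[2]),np.sin(q[2]);return [(q[0]+c*x-s*y,q[1]+s*x+c*y,z) for x,y in [(x0,y0),(x1,y0),(x1,y1),(x0,y1),(x0,y0)]]
def draw(name,curves,boxes,out,f=5):
    d=eyes.get_image(name);im=cv2.cvtColor(d["img"],cv2.COLOR_RGB2BGR);tiles=[]
    big=cv2.resize(im,None,fx=f,fy=f,interpolation=cv2.INTER_CUBIC)
    for col,c in curves:
        u=np.array([proj(d,p) for p in c]); cv2.polylines(big,[np.int32((u+.5)*f)],False,col,1)
    for (cx,cy,w,h) in boxes:
        tiles.append(big[int((cy-h/2)*f):int((cy+h/2)*f),int((cx-w/2)*f):int((cx+w/2)*f)])
    cv2.imwrite(out,np.hstack(tiles))
E
python3 - <<'E'
from ov import *
R=(0,0,255);G=(0,255,0);B=(255,0,0)
S=[.6177,.1506,.1347];L=[.6371,-.145,-.0402];K=[.533,.4537,np.radians(28.8)];T=[.5145,-.449,np.radians(6.3)]
cs=[(R,circ(.4315,.154,0,.031)),(G,circ(.4315,.154,.08,.031)),(R,circ(.3955,-.2981,0,.025)),(G,circ(.3955,-.2981,.048,.025)),
(R,circ(.4239,.013,0,.028)),(G,circ(.4239,.013,.045,.022)),
(R,rect(S,-.1,.1,-.1,.1,0)),(G,rect(S,-.1,.1,-.1,.1,.04)),(R,rect(L,-.054,.054,-.126,.126,0)),(G,rect(L,-.054,.054,-.126,.126,.04)),
(R,rect(K,-.066,.066,-.024,.024,0)),(G,rect(K,-.024,.032,-.016,.016,.024)),(R,rect(T,-.05,.05,-.02,.02,0)),(G,rect(T,-.018,.05,-.02,.02,.044))]
draw("top",cs,[(252,164,100,100),(370,160,120,100)],"pics/o1.png",3.6)
draw("top",cs,[(247,237,40,60),(305,242,40,60),(432,252,40,60)],"pics/o2.png",6)
draw("top",cs,[(128,198,60,80),(492,206,60,80)],"pics/o3.png",6)
draw("scene",cs,[(380,260,50,60),(323,245,50,60),(222,207,50,60)],"pics/o4.png",5)
draw("scene",cs,[(522,362,70,90),(145,210,70,90)],"pics/o5.png",5)
draw("scene",cs,[(260,310,320,160)],"pics/o6.png",2.4)
E
```

```text
(no output)
```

View pics/o1.png

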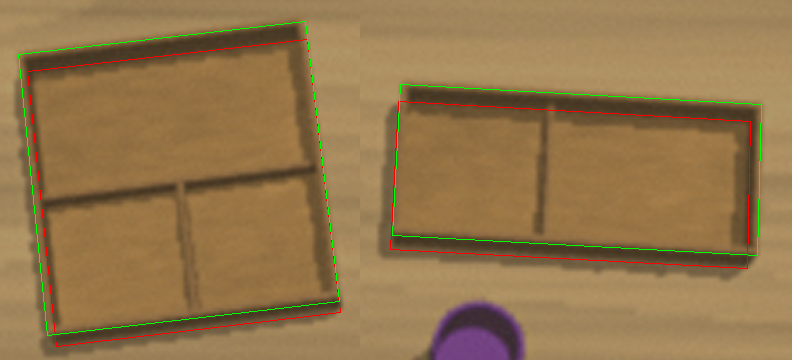

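View pics/o2.png

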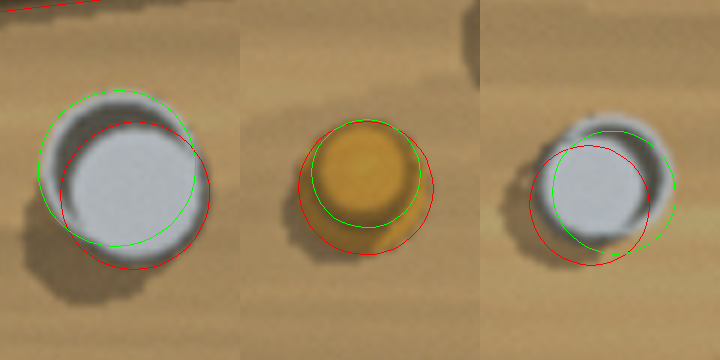

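View pics/o3.png

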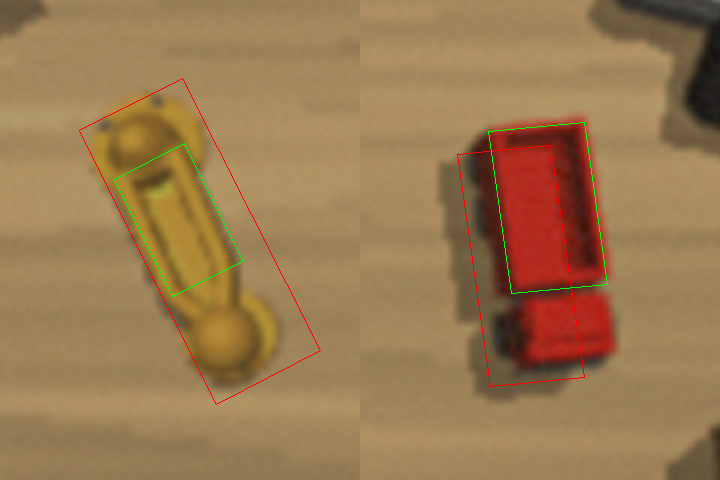

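View pics/o4.png

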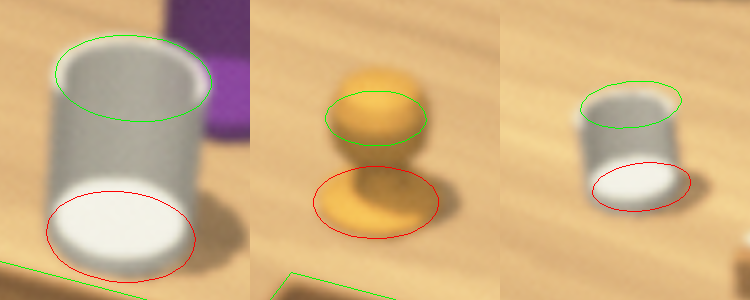

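View pics/o5.png

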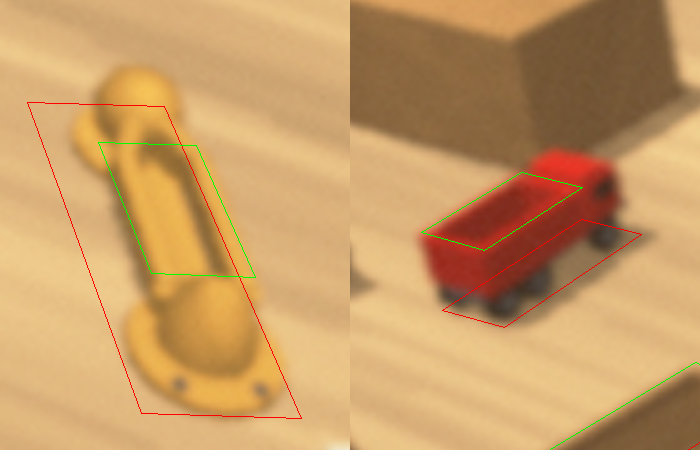

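View pics/o6.png

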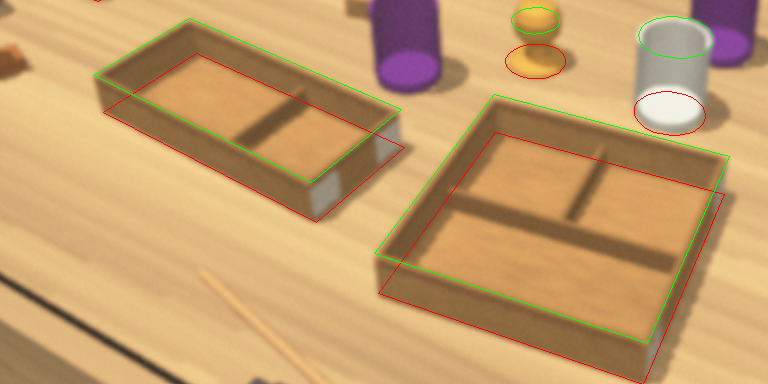

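```bash
cat >> h.py <<'E'
from scipy.spatial.transform import Rotation as Ro
def st():
    o=ctrl.get_obs();R=Ro.from_rotvec(o["tool_rot"]).as_matrix()
    print("t %.2f pos %s jawyaw %.1f down %s q %s open %.4f F %s"%(o["t"],np.round(o["tool_pos"],4),np.degrees(np.arctan2(R[1,2],R[0,2])),np.round(R[:,1],3),np.round(o["q"],2),o["opening"],np.round(o["contact_force"],1)))
    return o
E
python3 -c "
from h import *
st()"
```

```text
t 2.15 pos [ 0.2513 -0.5722  0.2313] jawyaw -66.3 down [-0.  0. -1.] q [-1.28  0.05  1.61 -0.    1.48 -0.12] open 0.0853 F [ 0.5 -0.   0. ]
```

```bash
python3 - <<'E'
from h import *
dt=eyes.get_image("top")
for p in [(523,235),(535,228),(508,172),(520,190),(580,198)]:
    print(p,[np.round(at_z(dt,p,z)[:2],3).tolist() for z in (0,.05,.1)])
E
```

```text
(523, 235) [[0.451, -0.535], [0.444, -0.516], [0.436, -0.498]]
(535, 228) [[0.469, -0.566], [0.461, -0.547], [0.453, -0.527]]
(508, 172) [[0.613, -0.503], [0.601, -0.485], [0.588, -0.468]]
(520, 190) [[0.567, -0.532], [0.555, -0.513], [0.544, -0.495]]
(580, 198) [[0.548, -0.685], [0.538, -0.661], [0.527, -0.638]]
```

play_rows([
  {"x": 3.2,"y": 1.5,"turn": -3},
  {"x": 3.2,"y": 1.5,"turn": -3},
  {"x": 3.2,"y": 1.5,"turn": -3},
  {"x": 3.2,"y": 1.5,"turn": -3},
  {"x": 3.2,"y": 1.5,"turn": -3},
  {"x": 3.2,"y": 1.5,"turn": -2},
  {"x": 3.2,"y": 1.5},
  {"x": 3.2,"y": 1.5},
])

```text
invalid input
```

play_rows([
  {"x": 3.2,"y": 1.5,"z": 0,"turn": -3,"jaw": 8.5},
])

```text
t: 2.28
tool_pos: [0.2798, -0.5593, 0.2313]
tool_rot: [-0.366, 2.028, -2.03]
contact_force: [-0.4, -0.7, -0.1]
opening: 0.0854
```

play_rows([
  {"x": 3.2,"y": 1.5,"z": 0,"turn": -3,"jaw": 8.5},
  {"x": 3.2,"y": 1.5,"z": 0,"turn": -3,"jaw": 8.5},
  {"x": 3.2,"y": 1.5,"z": 0,"turn": -3,"jaw": 8.5},
  {"x": 3.2,"y": 1.5,"z": 0,"turn": -3,"jaw": 8.5},
  {"x": 3.2,"y": 1.5,"z": 0,"turn": -2,"jaw": 8.5},
  {"x": 3.2,"y": 1.5,"z": 0,"turn": 0,"jaw": 8.5},
  {"x": 3.2,"y": 1.5,"z": 0,"turn": 0,"jaw": 8.5},
  {"x": 0,"y": 0,"z": 0,"turn": 0,"jaw": 8.5},
])

```text
t: 2.95
tool_pos: [0.512, -0.4489, 0.2311]
tool_rot: [-0.13, 2.158, -2.156]
contact_force: [-0.1, 0.4, -0.4]
opening: 0.085
```

```bash
cat > wr.py <<'E'
from ov import *
import sys
st()
d=eyes.get_image("wrist");cv2.imwrite(sys.argv[1],cv2.cvtColor(d["img"],cv2.COLOR_RGB2BGR))
E
python3 wr.py pics/w1.png; python3 - <<'E'
from h import *
d=eyes.get_image("wrist")
for r in pinpoint("wrist","truck_center")[:2]: print(r, at_z(d,r["point"],.024))
for r in regions_of("wrist","truck_center")[:1]:
    ys,xs=np.where(r["pixels"])
    print(r["score"],len(xs),xs.min(),xs.max(),ys.min(),ys.max())
E
```

```text
t 2.95 pos [ 0.512  -0.4489  0.2311] jawyaw -83.0 down [ 0.002  0.001 -1.   ] q [-0.83  0.18  1.47  0.    1.49  0.62] open 0.0850 F [-0.1  0.4 -0.4]
{'point': [322.0, 196.9], 'score': 0.88} [ 0.51823525 -0.45193336  0.024     ]
0.67 6370 293 346 135 263
```

View pics/w1.png

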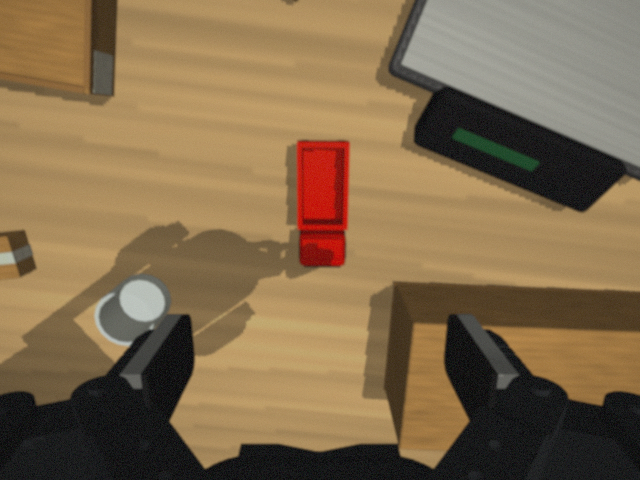

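```bash
python3 - <<'E'
from h import *
d=eyes.get_image("wrist")
P=[at_z(d,p,.044)[:2] for p in [(297,141),(349,141),(348,228),(298.5,228)]]
print(np.round(P,4).tolist()); 
a=(P[0]+P[1])/2;b=(P[2]+P[3])/2;v=a-b;print("len",np.linalg.norm(v),"w",np.linalg.norm(P[0]-P[1]),np.linalg.norm(P[2]-P[3]),"yaw",np.degrees(np.arctan2(v[1],v[0])))
u=v/np.linalg.norm(v); print("centre",(a+b)/2-u*.016)
print(at_z(d,(393,283),0),[at_z(d,(413,322),z)[:2] for z in (.05,.08,.1)])
E
```

```text
[[0.5586, -0.43], [0.5631, -0.4687], [0.4963, -0.4771], [0.4917, -0.4381]]
len 0.06737134793292164 w 0.03899682277058826 0.03932446183089469 yaw 7.042595929949421
centre [ 0.51152725 -0.45544625]
[ 4.37569695e-01 -5.30589710e-01  5.55111512e-17] [array([ 0.42394384, -0.54135479]), array([ 0.43826671, -0.53234802]), array([ 0.44781528, -0.52634351])]
```

play_rows([
  {"x": 0,"y": -0.66,"z": -3.1,"turn": 0,"jaw": 7},
  {"x": 0,"y": 0,"z": -3.1,"turn": 0,"jaw": 7},
  {"x": 0,"y": 0,"z": -3.1,"turn": 0,"jaw": 7},
  {"x": 0,"y": 0,"z": -3.1,"turn": 0,"jaw": 7},
  {"x": 0,"y": 0,"z": -3.1,"turn": 0,"jaw": 7},
  {"x": 0,"y": 0,"z": -3.1,"turn": 0,"jaw": 7},
  {"x": 0,"y": 0,"z": -3.1,"turn": 0,"jaw": 7},
  {"x": 0,"y": 0,"z": 0,"turn": 0,"jaw": 6},
])

```text
t: 3.87
tool_pos: [0.5021, -0.4555, 0.0063]
tool_rot: [-0.134, 2.178, -2.155]
contact_force: [-1.1, 1.1, -1.2]
opening: 0.0604
```

play_rows([
  {"x": 0,"y": 0,"z": 0,"turn": 0,"jaw": 3},
  {"x": 0,"y": 0,"z": 0,"turn": 0,"jaw": 3},
  {"x": 0,"y": 0,"z": 0,"turn": 0,"jaw": 3},
  {"x": 0,"y": 0,"z": 0,"turn": 0,"jaw": 3},
  {"x": 0,"y": 0,"z": 0,"turn": 0,"jaw": 3},
  {"x": 0,"y": 0,"z": 0,"turn": 0,"jaw": 3},
], squeeze=30)

```text
t: 4.37
tool_pos: [0.5079, -0.4594, 0.0158]
tool_rot: [-0.125, 2.159, -2.162]
contact_force: [0.2, 0.1, -0.9]
opening: 0.0396
```

play_rows([
  {"x": 0,"y": 0,"z": 0.5,"turn": 0,"jaw": 3},
  {"x": 0,"y": 0,"z": 2,"turn": 0,"jaw": 3},
  {"x": 0,"y": 1,"z": 3,"turn": 4,"jaw": 3},
  {"x": 1,"y": 2,"z": 3,"turn": 6,"jaw": 3},
  {"x": 1.5,"y": 2.5,"z": 1,"turn": 6.7,"jaw": 3},
  {"x": 1.5,"y": 2.8,"z": 0.5,"turn": 6.7,"jaw": 3},
  {"x": 1.5,"y": 2.8,"z": 0,"turn": 6.7,"jaw": 3},
  {"x": 1.5,"y": 2.8,"z": 0,"turn": 6.7,"jaw": 3},
])

```text
t: 5.03
tool_pos: [0.5783, -0.3189, 0.1161]
tool_rot: [-0.712, 1.771, -1.775]
contact_force: [0.3, -0.7, -1.2]
opening: 0.0393
```

play_rows([
  {"x": 1.5,"y": 2.8,"z": 0,"turn": 6.7,"jaw": 3},
  {"x": 1.5,"y": 2.8,"z": 0,"turn": 6.7,"jaw": 3},
  {"x": 1.2,"y": 2.5,"z": 0,"turn": 6.7,"jaw": 3},
  {"x": 0.8,"y": 2,"z": 0,"turn": 6.7,"jaw": 3},
  {"x": 0.4,"y": 1.2,"z": 0,"turn": 6,"jaw": 3},
  {"x": 0.2,"y": 0.6,"z": 0,"turn": 5,"jaw": 3},
  {"x": 0,"y": 0,"z": 0,"turn": 3,"jaw": 3},
  {"x": 0,"y": 0,"z": 0,"turn": 0,"jaw": 3},
])

```text
t: 5.7
tool_pos: [0.6336, -0.2001, 0.1148]
tool_rot: [-1.162, 1.28, -1.281]
contact_force: [-0.7, -0.2, -1.7]
opening: 0.0393
```

```bash
python3 wr.py pics/w2.png
```

```text
t 5.70 pos [ 0.6336 -0.2001  0.1148] jawyaw -5.6 down [ 0. -0. -1.] q [-0.42  0.24  1.61 -0.    1.29 -0.32] open 0.0393 F [-0.7 -0.2 -1.7]
```

View pics/w2.png

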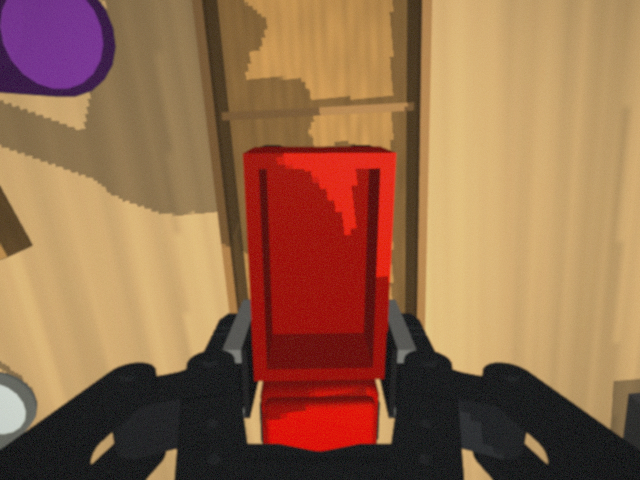

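```bash
python3 - <<'E'
import cv2
im=cv2.imread("pics/w2.png")[60:260,180:450];cv2.imwrite("pics/w2c.png",cv2.resize(im,None,fx=2.9,fy=2.9,interpolation=cv2.INTER_CUBIC))
E
```

```text
(no output)
```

View pics/w2c.png

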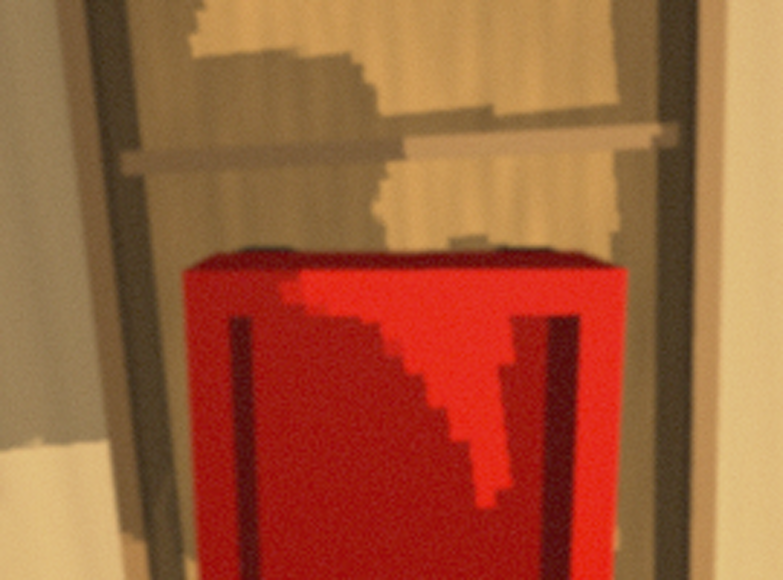

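```bash
python3 - <<'E'
from h import *
d=eyes.get_image("wrist")
f=lambda x,y,z: at_z(d,(180+x/2.9-.33,60+y/2.9-.33),z)[:2]
l1,r1,l2,r2=f(104,150,.04),f(695,150,.04),f(143,500,.04),f(690,500,.04)
dl,dr=f(122,162,.024),f(680,133,.024)
print(l1,r1,l2,r2,dl,dr, np.linalg.norm(l1-r1))
m1,m2=(l1+r1)/2,(l2+r2)/2
print("mid",m1,m2,"yaws",[np.degrees(np.arctan2(-(v[0]),v[1])) for v in (l1-l2,r1-r2,m1-m2)],"div yaw",np.degrees(np.arctan2((dr-dl)[1],(dr-dl)[0])))
E
```

```text
[ 0.59137543 -0.12191168] [ 0.68979787 -0.13171656] [ 0.58826858 -0.18255009] [ 0.68689014 -0.19239747] [ 0.59061306 -0.12377612] [ 0.69081323 -0.12875507] 0.09890961117621
mid [ 0.64058665 -0.12681412] [ 0.63757936 -0.18747378] yaws [np.float64(-2.9330246762464696), np.float64(-2.743419262735738), np.float64(-2.8381965271900778)] div yaw -2.8446903846969205
```

play_rows([
  {"x": 0.35,"y": -0.2,"z": -2,"turn": 2.8,"jaw": 3},
  {"x": 0,"y": 0,"z": -2.5,"turn": 0,"jaw": 3},
  {"x": 0,"y": 0,"z": -2,"turn": 0,"jaw": 3},
  {"x": 0,"y": 0,"z": -1.5,"turn": 0,"jaw": 3},
  {"x": 0,"y": 0,"z": -0.8,"turn": 0,"jaw": 3},
  {"x": 0,"y": 0,"z": -0.4,"turn": 0,"jaw": 3},
  {"x": 0,"y": 0,"z": -0.2,"turn": 0,"jaw": 3},
  {"x": 0,"y": 0,"z": 0,"turn": 0,"jaw": 3},
])

```text
t: 6.47
tool_pos: [0.6373, -0.2032, 0.021]
tool_rot: [-1.184, 1.246, -1.247]
contact_force: [0.1, 0.5, -1.4]
opening: 0.0395
```

```bash
python3 wr.py pics/w3.png
```

```text
t 6.47 pos [ 0.6373 -0.2032  0.021 ] jawyaw -2.9 down [ 0.001 -0.    -1.   ] q [-0.42  0.35  1.64  0.    1.15 -0.37] open 0.0395 F [ 0.1  0.5 -1.4]
```

View pics/w3.png

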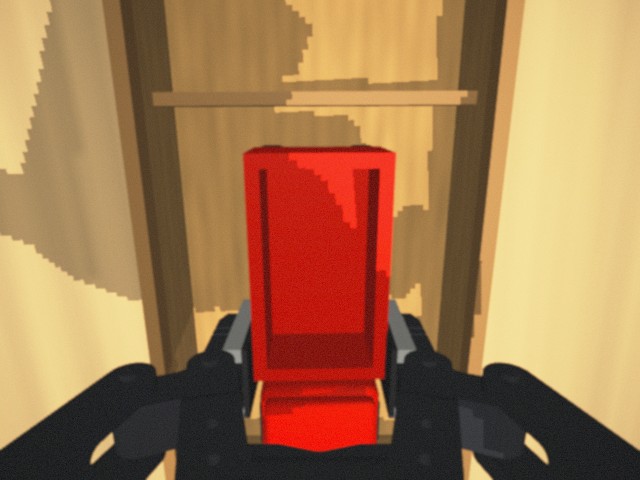

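The truck is centred in the long cell. Lowering the last bit, then releasing.

play_rows([
  {"x": 0,"y": 0,"z": -0.1,"turn": 0,"jaw": 3},
  {"x": 0,"y": 0,"z": -0.1,"turn": 0,"jaw": 3},
  {"x": 0,"y": 0,"z": 0,"turn": 0,"jaw": 5},
  {"x": 0,"y": 0,"z": 0,"turn": 0,"jaw": 5.4},
  {"x": 0,"y": 0,"z": 0,"turn": 0,"jaw": 5.4},
  {"x": 0,"y": 0,"z": 0,"turn": 0,"jaw": 5.4},
])

```text
t: 7.02
tool_pos: [0.637, -0.2029, 0.0186]
tool_rot: [-1.185, 1.246, -1.247]
contact_force: [-0.7, 0.1, 0.2]
opening: 0.0541
```

play_rows([
  {"x": 0,"y": 0,"z": 1,"turn": 0,"jaw": 5.4},
  {"x": 0,"y": 0,"z": 2.5,"turn": 0,"jaw": 5.4},
  {"x": 0,"y": 0,"z": 4,"turn": 0,"jaw": 6},
  {"x": 0,"y": 0,"z": 4,"turn": 0,"jaw": 8.5},
  {"x": -2,"y": 0,"z": 3.5,"turn": 0,"jaw": 8.5},
  {"x": -3,"y": -0.5,"z": 2,"turn": 0,"jaw": 8.5},
  {"x": -3.5,"y": -1,"z": 0,"turn": 0,"jaw": 8.5},
  {"x": -3.5,"y": -1.5,"z": 0,"turn": 0,"jaw": 8.5},
])

```text
t: 7.68
tool_pos: [0.5171, -0.233, 0.1922]
tool_rot: [-1.184, 1.239, -1.249]
contact_force: [-0.5, -1.1, -0.6]
opening: 0.0851
```

play_rows([
  {"x": -3.5,"y": -2,"z": 0,"turn": 0,"jaw": 8.5},
  {"x": -3.5,"y": -2,"z": 0,"turn": 0,"jaw": 8.5},
  {"x": -2.5,"y": -1.5,"z": 0,"turn": 0,"jaw": 8.5},
  {"x": -1.5,"y": -1,"z": 0,"turn": 0,"jaw": 8.5},
  {"x": -0.5,"y": -0.4,"z": 0,"turn": 0,"jaw": 8.5},
  {"x": 0,"y": 0,"z": 0,"turn": 0,"jaw": 8.5},
])

```text
t: 8.18
tool_pos: [0.4012, -0.3026, 0.1892]
tool_rot: [-1.184, 1.247, -1.249]
contact_force: [0.9, 0.1, 0.3]
opening: 0.085
```

```bash
python3 wr.py pics/w4.png; python3 - <<'E'
from h import *
d=eyes.get_image("wrist")
for r in pinpoint("wrist","short_votive_center")[:2]: print(r, at_z(d,r["point"],.024))
dt=eyes.get_image("top");cv2.imwrite("pics/t4.png",cv2.cvtColor(dt["img"],cv2.COLOR_RGB2BGR))
E
```

```text
t 8.18 pos [ 0.4012 -0.3026  0.1892] jawyaw -3.0 down [ 0.001 -0.001 -1.   ] q [-0.79 -0.22  1.94  0.    1.42 -0.74] open 0.0850 F [0.9 0.1 0.3]
{'point': [317.1, 209.9], 'score': 0.6} [ 0.40170102 -0.29627214  0.024     ]
```

View pics/w4.png

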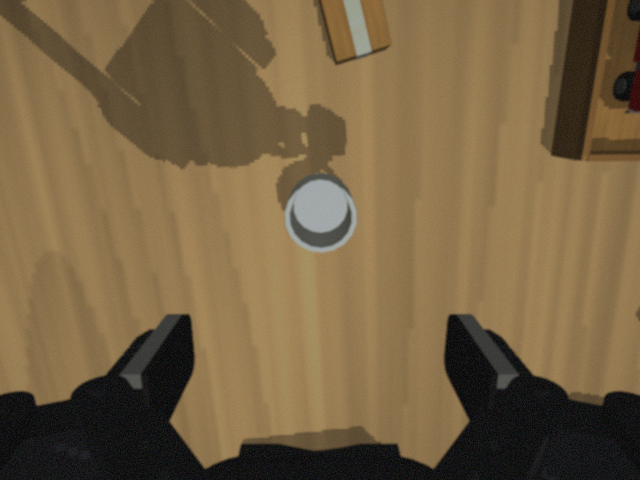

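View pics/t4.png

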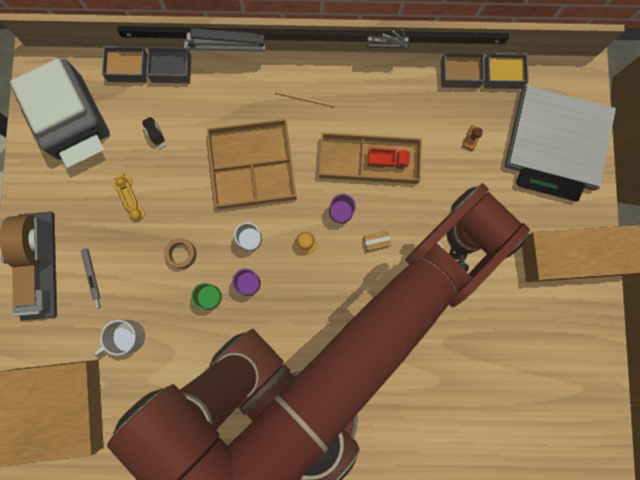

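```bash
python3 - <<'E'
from h import *
d=eyes.get_image("wrist")
for p in [(285,214),(356,214),(321,178),(321,251),(320.5,214.5)]: print(np.round(at_z(d,p,.048)[:2],4))
E
```

```text
[ 0.3808 -0.2919]
[ 0.4287 -0.2942]
[ 0.4063 -0.2688]
[ 0.4039 -0.3193]
[ 0.4048 -0.2934]
```

play_rows([
  {"x": 0.35,"y": 0.9,"z": -2.5,"turn": 0,"jaw": 8.5},
  {"x": 0,"y": 0,"z": -3.2,"turn": 0,"jaw": 8.5},
  {"x": 0,"y": 0,"z": -3.2,"turn": 0,"jaw": 8.5},
  {"x": 0,"y": 0,"z": -3.2,"turn": 0,"jaw": 8.5},
  {"x": 0,"y": 0,"z": -2.6,"turn": 0,"jaw": 7.5},
  {"x": 0,"y": 0,"z": -1.8,"turn": 0,"jaw": 7},
  {"x": 0,"y": 0,"z": -0.8,"turn": 0,"jaw": 7},
  {"x": 0,"y": 0,"z": -0.2,"turn": 0,"jaw": 6.5},
])

```text
t: 9.1
tool_pos: [0.4048, -0.2913, 0.0113]
tool_rot: [-1.186, 1.249, -1.242]
contact_force: [-0.4, -0.4, -0.6]
opening: 0.065
```

play_rows([
  {"x": 0,"y": 0,"z": 0,"turn": 0,"jaw": 6},
  {"x": 0,"y": 0,"z": 0,"turn": 0,"jaw": 4},
  {"x": 0,"y": 0,"z": 0,"turn": 0,"jaw": 4},
  {"x": 0,"y": 0,"z": 0,"turn": 0,"jaw": 4},
  {"x": 0,"y": 0,"z": 0,"turn": 0,"jaw": 4},
  {"x": 0,"y": 0,"z": 0,"turn": 0,"jaw": 4},
], squeeze=30)

```text
t: 9.6
tool_pos: [0.4064, -0.2938, 0.0149]
tool_rot: [-1.184, 1.244, -1.249]
contact_force: [0.6, 0.3, 5.5]
opening: 0.0497
```

```bash
python3 wr.py pics/w5.png
```

```text
t 9.60 pos [ 0.4064 -0.2938  0.0149] jawyaw -2.9 down [ 0.002 -0.002 -1.   ] q [-0.77  0.    2.06  0.    1.08 -0.72] open 0.0497 F [0.6 0.3 5.5]
```

View pics/w5.png

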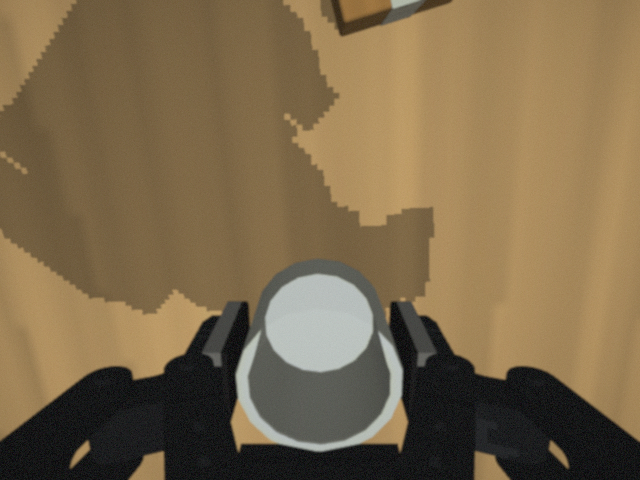

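play_rows([
  {"x": 0,"y": 0,"z": 0.5,"turn": 0,"jaw": 4},
  {"x": 0,"y": 0,"z": 2,"turn": 0,"jaw": 4},
  {"x": 0.5,"y": 0,"z": 3.5,"turn": 0,"jaw": 4},
  {"x": 1.5,"y": 0.5,"z": 3.5,"turn": 0,"jaw": 4},
  {"x": 2.3,"y": 1.5,"z": 2,"turn": 0,"jaw": 4},
  {"x": 2.7,"y": 2.2,"z": 0.5,"turn": 0,"jaw": 4},
  {"x": 2.7,"y": 2.6,"z": 0,"turn": 0,"jaw": 4},
  {"x": 2.7,"y": 2.6,"z": 0,"turn": 0,"jaw": 4},
])

```text
t: 10.32
tool_pos: [0.5302, -0.198, 0.1341]
tool_rot: [-1.184, 1.246, -1.248]
contact_force: [0.3, 0.2, -1.5]
opening: 0.0499
```

play_rows([
  {"x": 2.7,"y": 2.8,"z": 0,"turn": 0,"jaw": 4},
  {"x": 2.7,"y": 2.8,"z": 0,"turn": 0,"jaw": 4},
  {"x": 2.4,"y": 2.7,"z": 0,"turn": 0,"jaw": 4},
  {"x": 1.8,"y": 2.2,"z": -0.5,"turn": 0,"jaw": 4},
  {"x": 1.1,"y": 1.3,"z": -1.0,"turn": 0,"jaw": 4},
  {"x": 0.5,"y": 0.7,"z": -2,"turn": 0,"jaw": 4},
  {"x": 0.1,"y": 0.04,"z": -2,"turn": 0,"jaw": 4},
  {"x": 0,"y": 0,"z": -1,"turn": 0,"jaw": 4},
])

```text
t: 10.98
tool_pos: [0.6403, -0.0722, 0.0646]
tool_rot: [-1.189, 1.25, -1.242]
contact_force: [-0.4, 0.3, -2.7]
opening: 0.0498
```

```bash
python3 wr.py pics/w6.png
```

```text
t 10.98 pos [ 0.6403 -0.0722  0.0646] jawyaw -2.8 down [-0.006  0.001 -1.   ] q [-0.23  0.25  1.68 -0.    1.21 -0.18] open 0.0498 F [-0.4  0.3 -2.7]
```

View pics/w6.png

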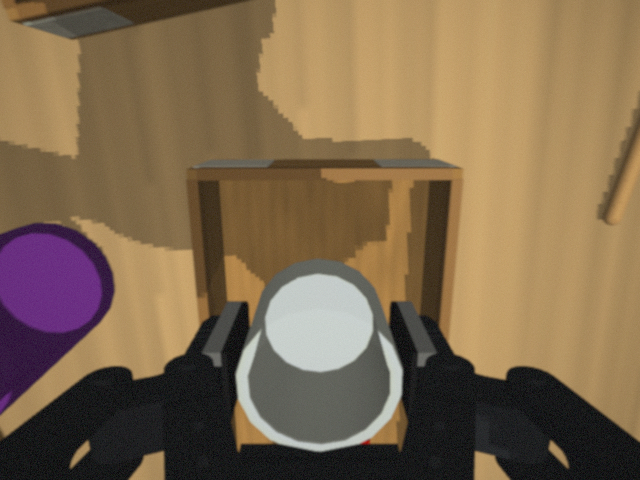

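play_rows([
  {"x": 0,"y": 0,"z": -1.5,"turn": 0,"jaw": 4},
  {"x": 0,"y": 0,"z": -1.5,"turn": 0,"jaw": 4},
  {"x": 0,"y": 0,"z": -0.9,"turn": 0,"jaw": 4},
  {"x": 0,"y": 0,"z": -0.4,"turn": 0,"jaw": 4},
  {"x": 0,"y": 0,"z": 0,"turn": 0,"jaw": 4},
  {"x": 0,"y": 0,"z": 0,"turn": 0,"jaw": 4},
])

```text
t: 11.53
tool_pos: [0.6424, -0.0736, 0.0254]
tool_rot: [-1.185, 1.246, -1.247]
contact_force: [0.5, 0.1, 0.2]
opening: 0.0495
```

```bash
python3 -c "
from h import *
st()"
```

```text
t 11.53 pos [ 0.6424 -0.0736  0.0254] jawyaw -2.9 down [ 0. -0. -1.] q [-0.23  0.3   1.7   0.    1.14 -0.18] open 0.0495 F [0.5 0.1 0.2]
```

play_rows([
  {"x": 0,"y": 0,"z": -0.3,"turn": 0,"jaw": 4},
  {"x": 0,"y": 0,"z": -0.2,"turn": 0,"jaw": 4},
  {"x": 0,"y": 0,"z": 0,"turn": 0,"jaw": 4},
  {"x": 0,"y": 0,"z": 0,"turn": 0,"jaw": 4},
])

```text
t: 11.87
tool_pos: [0.6424, -0.0734, 0.0205]
tool_rot: [-1.185, 1.246, -1.246]
contact_force: [-0.4, 0.3, -1.3]
opening: 0.05
```

play_rows([
  {"x": 0,"y": 0,"z": -0.15,"turn": 0,"jaw": 4},
  {"x": 0,"y": 0,"z": 0,"turn": 0,"jaw": 4},
  {"x": 0,"y": 0,"z": 0,"turn": 0,"jaw": 5.5},
  {"x": 0,"y": 0,"z": 0,"turn": 0,"jaw": 6.2},
  {"x": 0,"y": 0,"z": 0,"turn": 0,"jaw": 6.2},
  {"x": 0,"y": 0,"z": 0,"turn": 0,"jaw": 6.2},
])

```text
t: 12.37
tool_pos: [0.6425, -0.0735, 0.0191]
tool_rot: [-1.185, 1.246, -1.247]
contact_force: [0.1, -0.2, -0.2]
opening: 0.0621
```

```bash
python3 wr.py pics/w7.png
```

```text
t 12.37 pos [ 0.6425 -0.0735  0.0191] jawyaw -2.9 down [ 0. -0. -1.] q [-0.23  0.31  1.7  -0.    1.13 -0.18] open 0.0621 F [ 0.1 -0.2 -0.2]
```

View pics/w7.png

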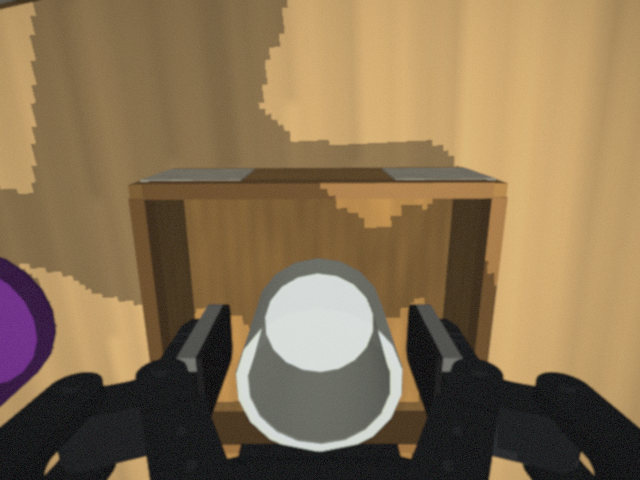

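play_rows([
  {"x": 0,"y": 0,"z": 1,"turn": 0,"jaw": 6.2},
  {"x": 0,"y": 0,"z": 3,"turn": 0,"jaw": 6.2},
  {"x": 0,"y": 0,"z": 4,"turn": 0,"jaw": 7},
  {"x": 0,"y": 0,"z": 4,"turn": 0,"jaw": 8.5},
  {"x": -2,"y": 0.7,"z": 3.5,"turn": 0,"jaw": 8.5},
  {"x": -3,"y": 1.1,"z": 1.5,"turn": 0,"jaw": 8.5},
  {"x": -3.5,"y": 1.4,"z": 0,"turn": 0,"jaw": 8.5},
  {"x": -3.5,"y": 1.4,"z": 0,"turn": 0,"jaw": 8.5},
])

```text
t: 13.08
tool_pos: [0.5224, -0.0274, 0.192]
tool_rot: [-1.182, 1.243, -1.25]
contact_force: [-0.3, -0.0, 0.8]
opening: 0.0849
```

play_rows([
  {"x": -3.5,"y": 1.4,"z": 0,"turn": 0,"jaw": 8.5},
  {"x": -3,"y": 1.2,"z": 0,"turn": 0,"jaw": 8.5},
  {"x": -2,"y": 0.8,"z": 0,"turn": 0,"jaw": 8.5},
  {"x": -1,"y": 0.4,"z": 0,"turn": 0,"jaw": 8.5},
  {"x": -0.4,"y": 0.2,"z": 0,"turn": 0,"jaw": 8.5},
  {"x": 0,"y": 0,"z": 0,"turn": 0,"jaw": 8.5},
  {"x": 0,"y": 0,"z": 0,"turn": 0,"jaw": 8.5},
])

```text
t: 13.67
tool_pos: [0.4239, 0.0124, 0.1895]
tool_rot: [-1.184, 1.245, -1.247]
contact_force: [0.4, 0.4, -1.0]
opening: 0.0849
```

```bash
python3 wr.py pics/w8.png; python3 - <<'E'
from h import *
d=eyes.get_image("wrist")
for r in pinpoint("wrist","knob_center")[:2]: print(r, at_z(d,r["point"],.033))
E
```

```text
t 13.67 pos [0.4239 0.0124 0.1895] jawyaw -2.9 down [ 0.001 -0.    -1.   ] q [-0.15 -0.44  2.11 -0.    1.47 -0.1 ] open 0.0849 F [ 0.4  0.4 -1. ]
{'point': [321.2, 216.4], 'score': 0.63} [0.42642963 0.01510802 0.033     ]
```

View pics/w8.png

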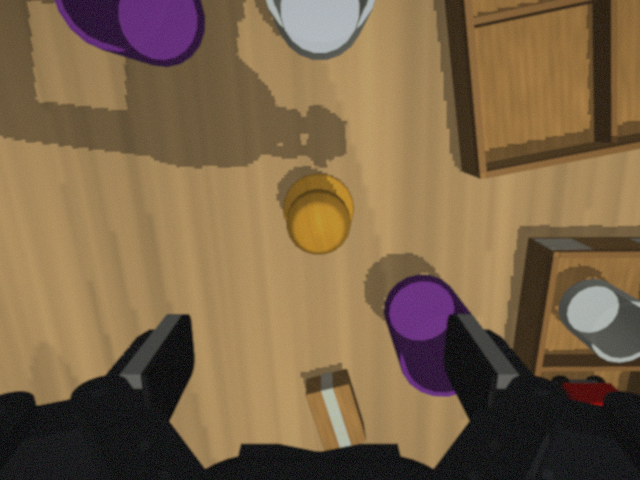

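```bash
python3 - <<'E'
from h import *
d=eyes.get_image("wrist")
for p in [(288,222),(350,222),(319,222.5),(319,254)]: print(np.round(at_z(d,p,.052)[:2],4))
E
```

```text
[0.4039 0.0168]
[0.4454 0.0147]
[0.4247 0.0154]
[ 0.4235 -0.0068]
```

play_rows([
  {"x": 0.1,"y": 0.3,"z": -2.5,"turn": 0,"jaw": 8.5},
  {"x": 0,"y": 0,"z": -3.2,"turn": 0,"jaw": 8.5},
  {"x": 0,"y": 0,"z": -3.2,"turn": 0,"jaw": 8.5},
  {"x": 0,"y": 0,"z": -3,"turn": 0,"jaw": 8.5},
  {"x": 0,"y": 0,"z": -2.2,"turn": 0,"jaw": 7.5},
  {"x": 0,"y": 0,"z": -1.5,"turn": 0,"jaw": 7},
  {"x": 0,"y": 0,"z": -0.7,"turn": 0,"jaw": 6.5},
  {"x": 0,"y": 0,"z": -0.2,"turn": 0,"jaw": 6},
])

```text
t: 14.53
tool_pos: [0.4233, 0.0155, 0.0222]
tool_rot: [-1.187, 1.249, -1.245]
contact_force: [-0.2, 0.1, -0.3]
opening: 0.06
```

play_rows([
  {"x": 0,"y": 0,"z": 0,"turn": 0,"jaw": 6},
  {"x": 0,"y": 0,"z": 0,"turn": 0,"jaw": 3.5},
  {"x": 0,"y": 0,"z": 0,"turn": 0,"jaw": 3.5},
  {"x": 0,"y": 0,"z": 0,"turn": 0,"jaw": 3.5},
  {"x": 0,"y": 0,"z": 0,"turn": 0,"jaw": 3.5},
  {"x": 0,"y": 0,"z": 0,"turn": 0,"jaw": 3.5},
], squeeze=45)

```text
t: 15.03
tool_pos: [0.4256, 0.0154, 0.0255]
tool_rot: [-1.183, 1.244, -1.248]
contact_force: [-0.7, -0.2, 6.3]
opening: 0.0425
```

```bash
python3 wr.py pics/w9.png
```

```text
t 15.03 pos [0.4256 0.0154 0.0255] jawyaw -2.9 down [ 0.003 -0.001 -1.   ] q [-0.14 -0.21  2.23 -0.    1.12 -0.09] open 0.0425 F [-0.7 -0.2  6.3]
```

View pics/w9.png

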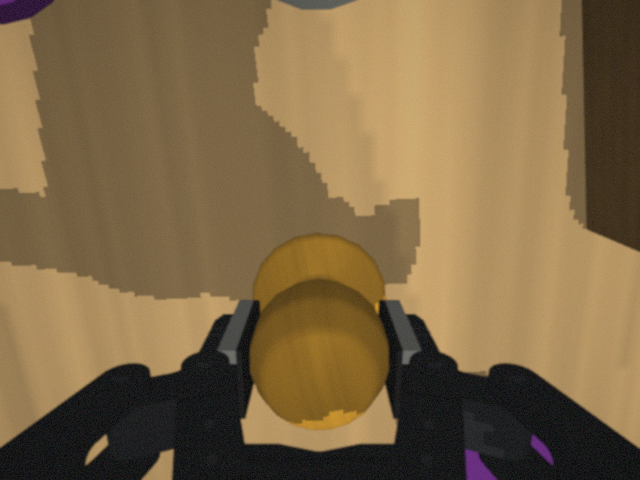

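play_rows([
  {"x": 0,"y": 0,"z": 0.5,"turn": 0,"jaw": 3.5},
  {"x": 0,"y": 0,"z": 2,"turn": 0,"jaw": 3.5},
  {"x": 0,"y": 0,"z": 3.5,"turn": 0,"jaw": 3.5},
  {"x": 0.5,"y": 0.3,"z": 3.5,"turn": 1.6,"jaw": 3.5},
  {"x": 1.5,"y": 0.8,"z": 2,"turn": 3,"jaw": 3.5},
  {"x": 2.5,"y": 1.4,"z": 0,"turn": 3,"jaw": 3.5},
  {"x": 3,"y": 1.5,"z": 0,"turn": 3,"jaw": 3.5},
  {"x": 3,"y": 1.5,"z": 0,"turn": 0,"jaw": 3.5},
])

```text
t: 15.75
tool_pos: [0.5301, 0.0713, 0.139]
tool_rot: [-1.27, 1.108, -1.109]
contact_force: [-0.7, -1.3, -2.8]
opening: 0.0422
```

play_rows([
  {"x": 2.2,"y": 1.2,"z": 0,"turn": 0,"jaw": 3.5},
  {"x": 1.3,"y": 0.8,"z": 0,"turn": 0,"jaw": 3.5},
  {"x": 0.7,"y": 0.4,"z": 0,"turn": 0,"jaw": 3.5},
  {"x": 0.3,"y": 0.1,"z": 0,"turn": 0,"jaw": 3.5},
  {"x": 0,"y": 0,"z": 0,"turn": 0,"jaw": 3.5},
  {"x": 0,"y": 0,"z": 0,"turn": 0,"jaw": 3.5},
])

```text
t: 16.25
tool_pos: [0.5733, 0.0952, 0.1383]
tool_rot: [-1.271, 1.111, -1.109]
contact_force: [0.1, -0.3, -4.6]
opening: 0.0423
```

```bash
python3 wr.py pics/w10.png
```

```text
t 16.25 pos [0.5733 0.0952 0.1383] jawyaw 7.7 down [-0.001 -0.    -1.   ] q [ 0.04  0.03  1.8  -0.    1.32 -0.1 ] open 0.0423 F [ 0.1 -0.3 -4.6]
```

View pics/w10.png

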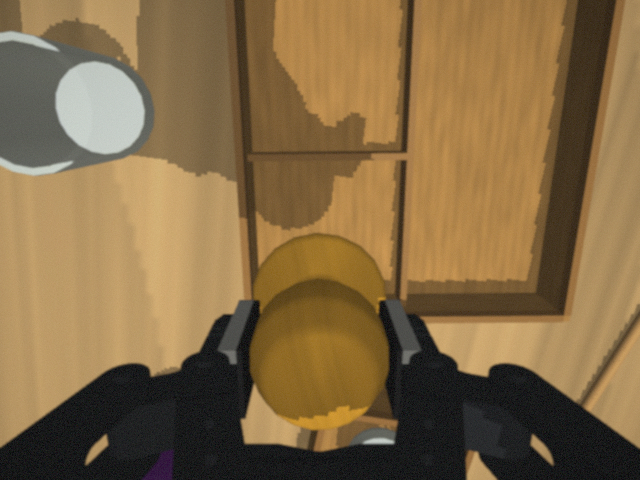

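```bash
python3 - <<'E'
from h import *
d=eyes.get_image("wrist")
o=at_z(d,(406,156),.024)[:2]; w=at_z(d,(247,156.5),.024)[:2]; c=at_z(d,(570.5,320.5),.04)[:2]
for z in (.024,.04): print(at_z(d,(234,10),z)[:2],at_z(d,(247,150),z)[:2])
print("T",o,"wall",w,np.linalg.norm(o-w),"yaw",np.degrees(np.arctan2(*(o-w)[::-1])))
v=c-o;print("corner dist",np.linalg.norm(v),"expect .1414, yaw",np.degrees(np.arctan2(v[1],v[0]))+45)
e=(o+c)/2
for q in (7.7,):
    a=np.radians(q);R=np.array([[np.cos(a),-np.sin(a)],[np.sin(a),np.cos(a)]])
    for oo in (o,c-R@[.1,-.1]): print("origin",oo,"R cell",oo+R@[-.049,-.049],"L",oo+R@[-.049,.049],"long",oo+R@[.049,0])
E
```

```text
[0.51130097 0.21444488] [0.52470157 0.14154393]
[0.51458718 0.21147041] [0.52715486 0.14310068]
T [0.61805272 0.15068859] wall [0.52502964 0.13778867] 0.0939132704947457 yaw 7.895110213996626
corner dist 0.14396127346004262 expect .1414, yaw 9.295549699502182
origin [0.61805272 0.15068859] R cell [0.57605987 0.09556509] L [0.56292922 0.19268145] long [0.6666109  0.15725392]
origin [0.62245784 0.15237188] R cell [0.58046498 0.09724838] L [0.56733434 0.19436473] long [0.67101601 0.1589372 ]
```

play_rows([
  {"x": 0.3,"y": 0.1,"z": -2,"turn": 0,"jaw": 3.5},
  {"x": 0,"y": 0,"z": -2.5,"turn": 0,"jaw": 3.5},
  {"x": 0,"y": 0,"z": -2.5,"turn": 0,"jaw": 3.5},
  {"x": 0,"y": 0,"z": -1.8,"turn": 0,"jaw": 3.5},
  {"x": 0,"y": 0,"z": -1,"turn": 0,"jaw": 3.5},
  {"x": 0,"y": 0,"z": -0.5,"turn": 0,"jaw": 3.5},
  {"x": 0,"y": 0,"z": -0.2,"turn": 0,"jaw": 3.5},
  {"x": 0,"y": 0,"z": 0,"turn": 0,"jaw": 3.5},
])

```text
t: 17.02
tool_pos: [0.5778, 0.0965, 0.0346]
tool_rot: [-1.269, 1.109, -1.11]
contact_force: [0.6, 0.2, -2.3]
opening: 0.0424
```

play_rows([
  {"x": 0,"y": 0,"z": 0,"turn": 0,"jaw": 3.5},
  {"x": 0,"y": 0,"z": 0,"turn": 0,"jaw": 3.5},
])

```text
t: 17.18
tool_pos: [0.5785, 0.0966, 0.0355]
tool_rot: [-1.268, 1.107, -1.111]
contact_force: [0.2, 0.3, -2.1]
opening: 0.0425
```

```bash
python3 wr.py pics/w11.png
```

```text
t 17.18 pos [0.5785 0.0966 0.0355] jawyaw 7.7 down [ 0.003  0.    -1.   ] q [ 0.04  0.16  1.85  0.    1.13 -0.1 ] open 0.0425 F [ 0.2  0.3 -2.1]
```

View pics/w11.png

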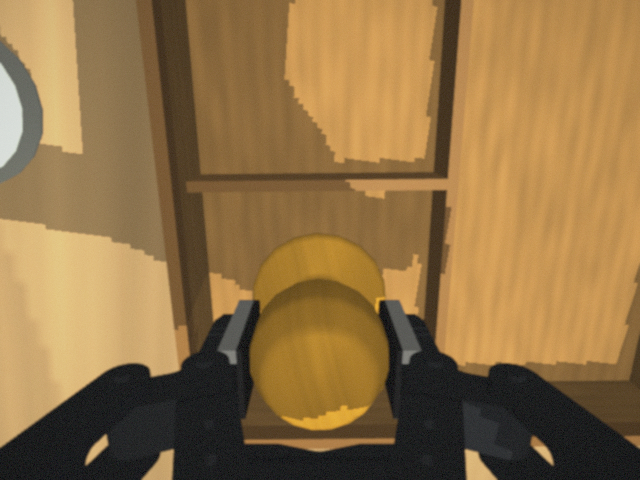

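play_rows([
  {"x": 0,"y": 0,"z": -0.2,"turn": 0,"jaw": 3.5},
  {"x": 0,"y": 0,"z": -0.1,"turn": 0,"jaw": 3.5},
  {"x": 0,"y": 0,"z": 0,"turn": 0,"jaw": 3.5},
  {"x": 0,"y": 0,"z": 0,"turn": 0,"jaw": 3.5},
])

```text
t: 17.57
tool_pos: [0.5772, 0.0966, 0.0307]
tool_rot: [-1.27, 1.11, -1.109]
contact_force: [0.3, 0.0, -2.9]
opening: 0.0423
```

play_rows([
  {"x": 0,"y": 0,"z": -0.2,"turn": 0,"jaw": 3.5},
  {"x": 0,"y": 0,"z": 0,"turn": 0,"jaw": 3.5},
  {"x": 0,"y": 0,"z": 0,"turn": 0,"jaw": 3.5},
])

```text
t: 17.82
tool_pos: [0.5777, 0.0966, 0.0296]
tool_rot: [-1.269, 1.109, -1.11]
contact_force: [-2.2, 0.3, 2.2]
opening: 0.0424
```

play_rows([
  {"x": 0,"y": 0,"z": 0,"turn": 0,"jaw": 4.6},
  {"x": 0,"y": 0,"z": 0,"turn": 0,"jaw": 5.5},
  {"x": 0,"y": 0,"z": 0,"turn": 0,"jaw": 5.5},
  {"x": 0,"y": 0,"z": 0,"turn": 0,"jaw": 5.5},
  {"x": 0,"y": 0,"z": 0,"turn": 0,"jaw": 5.5},
])

```text
t: 18.23
tool_pos: [0.5774, 0.0966, 0.0288]
tool_rot: [-1.27, 1.109, -1.11]
contact_force: [0.2, -0.7, 0.2]
opening: 0.055
```

```bash
python3 wr.py pics/w12.png
```

```text
t 18.23 pos [0.5774 0.0966 0.0288] jawyaw 7.7 down [ 0.  0. -1.] q [ 0.04  0.17  1.85 -0.    1.12 -0.1 ] open 0.0550 F [ 0.2 -0.7  0.2]
```

View pics/w12.png

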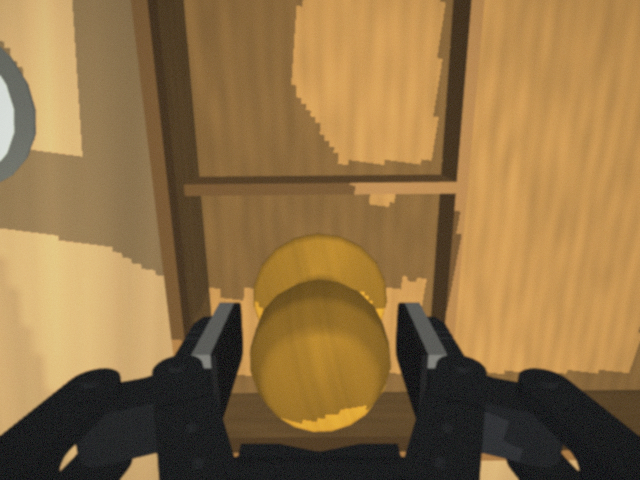

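play_rows([
  {"x": 0,"y": 0,"z": 1,"turn": 0,"jaw": 5.5},
  {"x": 0,"y": 0,"z": 3,"turn": 0,"jaw": 5.5},
  {"x": 0,"y": 0,"z": 4,"turn": 0,"jaw": 6},
  {"x": 0,"y": 0,"z": 4,"turn": 0,"jaw": 8.5},
  {"x": -1,"y": 0.4,"z": 3,"turn": 0,"jaw": 8.5},
  {"x": -2.5,"y": 1,"z": 2,"turn": 0,"jaw": 8.5},
  {"x": -3,"y": 1.1,"z": 1,"turn": 0,"jaw": 8.5},
  {"x": -3,"y": 1.1,"z": 0,"turn": 0,"jaw": 8.5},
])

```text
t: 18.95
tool_pos: [0.4834, 0.133, 0.2137]
tool_rot: [-1.264, 1.105, -1.113]
contact_force: [0.5, 0.5, 0.3]
opening: 0.0846
```

play_rows([
  {"x": -2.5,"y": 1,"z": 0,"turn": 0,"jaw": 8.5},
  {"x": -1.5,"y": 0.6,"z": 0,"turn": 0,"jaw": 8.5},
  {"x": -0.7,"y": 0.2,"z": 0,"turn": 0,"jaw": 8.5},
  {"x": -0.3,"y": 0,"z": 0,"turn": 0,"jaw": 8.5},
  {"x": 0,"y": 0,"z": 0,"turn": 0,"jaw": 8.5},
  {"x": 0,"y": 0,"z": 0,"turn": 0,"jaw": 8.5},
])

```text
t: 19.45
tool_pos: [0.433, 0.1503, 0.2091]
tool_rot: [-1.269, 1.109, -1.11]
contact_force: [0.7, -0.2, -0.5]
opening: 0.0854
```

```bash
python3 wr.py pics/w13.png; python3 - <<'E'
from h import *
d=eyes.get_image("wrist")
for r in pinpoint("wrist","tall_votive_center")[:4]: print(r, at_z(d,r["point"],.04))
E
```

```text
t 19.45 pos [0.433  0.1503 0.2091] jawyaw 7.7 down [ 0.001 -0.    -1.   ] q [ 0.17 -0.35  2.01 -0.    1.48  0.04] open 0.0854 F [ 0.7 -0.2 -0.5]
{'point': [167.9, 191.5], 'score': 0.84} [0.32151547 0.15391303 0.04      ]
{'point': [123.6, 44.5], 'score': 0.83} [0.2887759  0.24918954 0.04      ]
{'point': [319.0, 211.0], 'score': 0.7} [0.43314472 0.15427314 0.04      ]
```

View pics/w13.png

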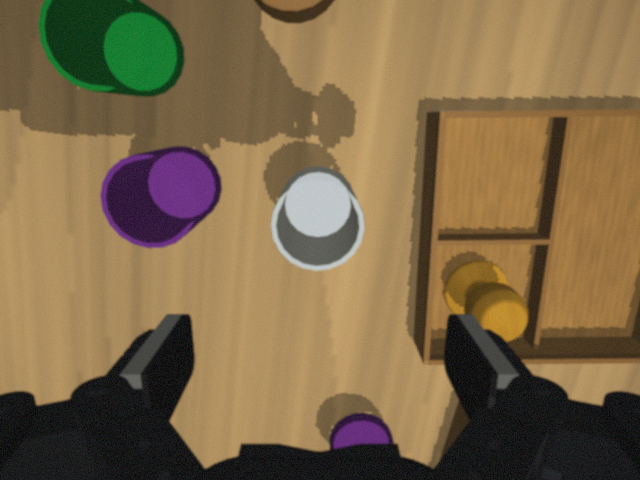

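```bash
python3 - <<'E'
from h import *
d=eyes.get_image("wrist")
for p in [(271,224),(364,224),(317.5,224),(317.5,270)]: print(np.round(at_z(d,p,.08)[:2],4))
for p in [(102,196)]: print(np.round(at_z(d,p,.08)[:2],4))
E
```

```text
[0.4019 0.1502]
[0.462  0.1583]
[0.4319 0.1543]
[0.4362 0.1226]
[0.2928 0.1541]
```

play_rows([
  {"x": -0.05,"y": 0.35,"z": -2.5,"turn": 0,"jaw": 8.54},
  {"x": 0,"y": 0,"z": -3.2,"turn": 0,"jaw": 8.54},
  {"x": 0,"y": 0,"z": -3.2,"turn": 0,"jaw": 8.54},
  {"x": 0,"y": 0,"z": -2.6,"turn": 0,"jaw": 8.54},
  {"x": 0,"y": 0,"z": -2.2,"turn": 0,"jaw": 8.54},
  {"x": 0,"y": 0,"z": -1.8,"turn": 0,"jaw": 8.54},
  {"x": 0,"y": 0,"z": -1.1,"turn": 0,"jaw": 8.54},
  {"x": 0,"y": 0,"z": -0.5,"turn": 0,"jaw": 8},
])

```text
t: 20.32
tool_pos: [0.4307, 0.1537, 0.0358]
tool_rot: [-1.273, 1.112, -1.108]
contact_force: [-1.2, -0.7, 0.1]
opening: 0.0798
```

play_rows([
  {"x": 0,"y": 0,"z": 0,"turn": 0,"jaw": 7.2},
  {"x": 0,"y": 0,"z": 0,"turn": 0,"jaw": 7.2},
  {"x": 0,"y": 0,"z": 0,"turn": 0,"jaw": 5.2},
  {"x": 0,"y": 0,"z": 0,"turn": 0,"jaw": 5.2},
  {"x": 0,"y": 0,"z": 0,"turn": 0,"jaw": 5.2},
  {"x": 0,"y": 0,"z": 0,"turn": 0,"jaw": 5.2},
  {"x": 0,"y": 0,"z": 0,"turn": 0,"jaw": 5.2},
], squeeze=40)

```text
t: 20.9
tool_pos: [0.4333, 0.1543, 0.0396]
tool_rot: [-1.267, 1.107, -1.111]
contact_force: [-0.6, -0.3, 6.5]
opening: 0.0624
```

```bash
python3 wr.py pics/w14.png
```

```text
t 20.90 pos [0.4333 0.1543 0.0396] jawyaw 7.7 down [ 0.003  0.001 -1.   ] q [ 0.18 -0.15  2.15 -0.    1.14  0.05] open 0.0624 F [-0.6 -0.3  6.5]
```

View pics/w14.png

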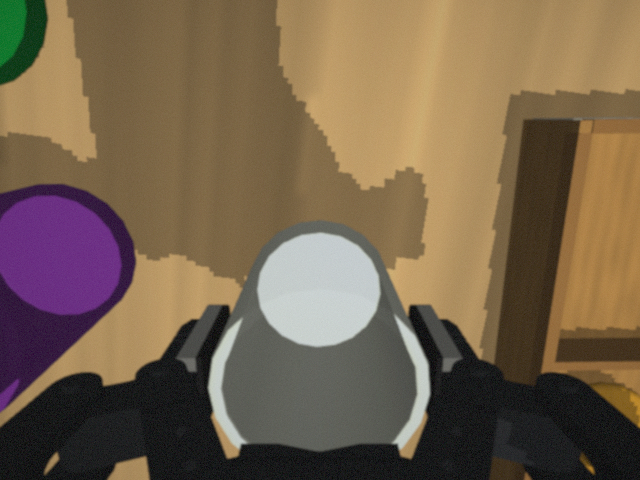

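play_rows([
  {"x": 0,"y": 0,"z": 0.5,"turn": 0,"jaw": 5.2},
  {"x": 0,"y": 0,"z": 2,"turn": 0,"jaw": 5.2},
  {"x": 0,"y": 0,"z": 3,"turn": 0,"jaw": 5.2},
  {"x": 0.5,"y": 0.2,"z": 3,"turn": 0,"jaw": 5.2},
  {"x": 1.5,"y": 0.5,"z": 1.5,"turn": 0,"jaw": 5.2},
  {"x": 2.5,"y": 0.7,"z": 0,"turn": 0,"jaw": 5.2},
  {"x": 2.5,"y": 0.8,"z": 0,"turn": 0,"jaw": 5.2},
  {"x": 2.5,"y": 0.7,"z": 0,"turn": 0,"jaw": 5.2},
])

```text
t: 21.62
tool_pos: [0.5272, 0.1834, 0.1376]
tool_rot: [-1.27, 1.11, -1.109]
contact_force: [0.2, 0.0, -2.8]
opening: 0.0622
```

play_rows([
  {"x": 1.7,"y": 0.5,"z": 0,"turn": 0,"jaw": 5.2},
  {"x": 1.1,"y": 0.3,"z": 0,"turn": 0,"jaw": 5.2},
  {"x": 0.5,"y": 0.2,"z": 0,"turn": 0,"jaw": 5.2},
  {"x": 0.2,"y": 0,"z": 0,"turn": 0,"jaw": 5.2},
  {"x": 0,"y": 0,"z": 0,"turn": 0,"jaw": 5.2},
  {"x": 0,"y": 0,"z": 0,"turn": 0,"jaw": 5.2},
])

```text
t: 22.12
tool_pos: [0.5608, 0.1929, 0.1373]
tool_rot: [-1.271, 1.11, -1.109]
contact_force: [-0.1, 0.5, -2.6]
opening: 0.0622
```

```bash
python3 wr.py pics/w15.png
```

```text
t 22.12 pos [0.5608 0.1929 0.1373] jawyaw 7.7 down [-0.001 -0.    -1.   ] q [ 0.21  0.05  1.77 -0.    1.32  0.07] open 0.0622 F [-0.1  0.5 -2.6]
```

View pics/w15.png

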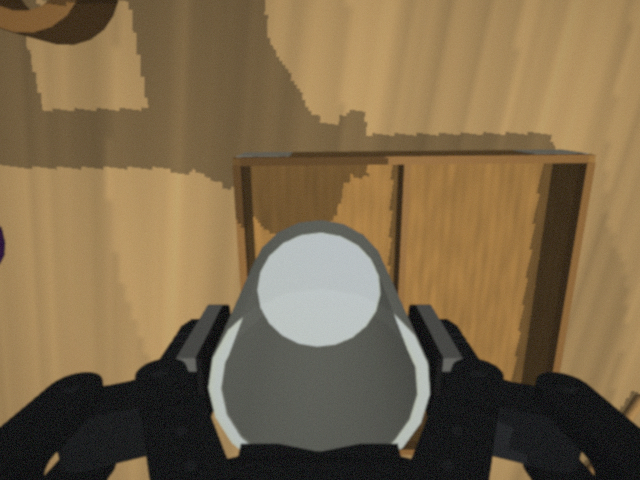

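```bash
python3 - <<'E'
from h import *
d=eyes.get_image("wrist")
a=at_z(d,(234,158),.04)[:2];b=at_z(d,(595,155.5),.04)[:2]
v=(b-a);L=np.linalg.norm(v);yaw=np.arctan2(v[1],v[0]);print(a,b,L,np.degrees(yaw))
R=np.array([[np.cos(yaw),-np.sin(yaw)],[np.sin(yaw),np.cos(yaw)]])
o=(a+b)/2-R@[0,.1];print("origin",o,"Lcell",o+R@[-.049,.049])
E
```

```text
[0.50811232 0.2356754 ] [0.70518579 0.26385227] 0.19907760160209323 8.136803964733577
origin [0.62080277 0.15077054] Lcell [0.56536074 0.19234193]
```

play_rows([
  {"x": 0.3,"y": 0,"z": -2,"turn": 0,"jaw": 5.2},
  {"x": 0,"y": 0,"z": -2.5,"turn": 0,"jaw": 5.2},
  {"x": 0,"y": 0,"z": -2,"turn": 0,"jaw": 5.2},
  {"x": 0,"y": 0,"z": -1.2,"turn": 0,"jaw": 5.2},
  {"x": 0,"y": 0,"z": -0.8,"turn": 0,"jaw": 5.2},
  {"x": 0,"y": 0,"z": -0.4,"turn": 0,"jaw": 5.2},
  {"x": 0,"y": 0,"z": -0.1,"turn": 0,"jaw": 5.2},
  {"x": 0,"y": 0,"z": 0,"turn": 0,"jaw": 5.2},
])

```text
t: 22.88
tool_pos: [0.5654, 0.1932, 0.0487]
tool_rot: [-1.269, 1.109, -1.11]
contact_force: [0.4, -0.4, -2.2]
opening: 0.0619
```

play_rows([
  {"x": 0,"y": 0,"z": -0.1,"turn": 0,"jaw": 5.2},
  {"x": 0,"y": 0,"z": 0,"turn": 0,"jaw": 5.2},
  {"x": 0,"y": 0,"z": 0,"turn": 0,"jaw": 5.2},
])

```text
t: 23.13
tool_pos: [0.5654, 0.1932, 0.0478]
tool_rot: [-1.269, 1.108, -1.11]
contact_force: [1.4, 0.0, -3.4]
opening: 0.0624
```

```bash
python3 wr.py pics/w16.png
```

```text
t 23.13 pos [0.5654 0.1932 0.0478] jawyaw 7.7 down [ 0.002  0.    -1.   ] q [0.2  0.17 1.81 0.   1.16 0.07] open 0.0624 F [ 1.4  0.  -3.4]
```

View pics/w16.png

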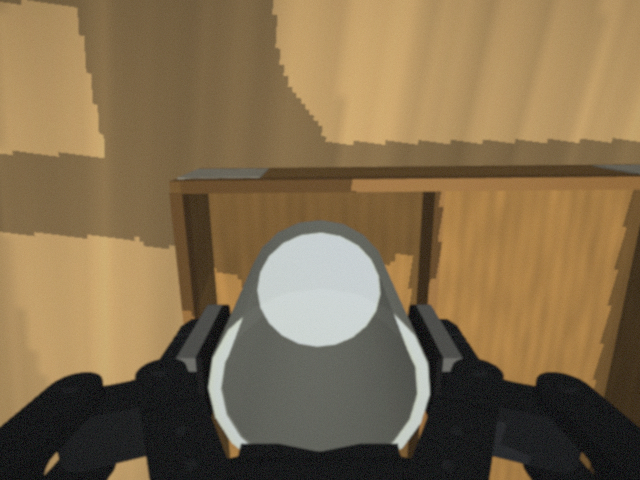

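Clear of the walls; lowering on to contact.

play_rows([
  {"x": 0,"y": 0,"z": -0.2,"turn": 0,"jaw": 5.2},
  {"x": 0,"y": 0,"z": -0.1,"turn": 0,"jaw": 5.2},
  {"x": 0,"y": 0,"z": 0,"turn": 0,"jaw": 5.2},
  {"x": 0,"y": 0,"z": 0,"turn": 0,"jaw": 5.2},
])

```text
t: 23.52
tool_pos: [0.5648, 0.1931, 0.0437]
tool_rot: [-1.27, 1.11, -1.109]
contact_force: [0.0, -0.3, -2.7]
opening: 0.0617
```

play_rows([
  {"x": 0,"y": 0,"z": -0.15,"turn": 0,"jaw": 5.2},
  {"x": 0,"y": 0,"z": 0,"turn": 0,"jaw": 5.2},
  {"x": 0,"y": 0,"z": 0,"turn": 0,"jaw": 5.2},
])

```text
t: 23.77
tool_pos: [0.5649, 0.1931, 0.0437]
tool_rot: [-1.27, 1.11, -1.109]
contact_force: [-4.4, -1.6, 4.9]
opening: 0.062
```

play_rows([
  {"x": 0,"y": 0,"z": 0,"turn": 0,"jaw": 6.6},
  {"x": 0,"y": 0,"z": 0,"turn": 0,"jaw": 7.4},
  {"x": 0,"y": 0,"z": 0,"turn": 0,"jaw": 7.4},
  {"x": 0,"y": 0,"z": 0,"turn": 0,"jaw": 7.4},
  {"x": 0,"y": 0,"z": 0,"turn": 0,"jaw": 7.4},
])

```text
t: 24.18
tool_pos: [0.5649, 0.1931, 0.0423]
tool_rot: [-1.27, 1.109, -1.11]
contact_force: [-0.0, -0.3, -0.8]
opening: 0.074
```

```bash
python3 wr.py pics/w17.png
```

```text
t 24.18 pos [0.5649 0.1931 0.0423] jawyaw 7.7 down [ 0.  0. -1.] q [0.2  0.18 1.82 0.   1.15 0.07] open 0.0740 F [-0.  -0.3 -0.8]
```

View pics/w17.png

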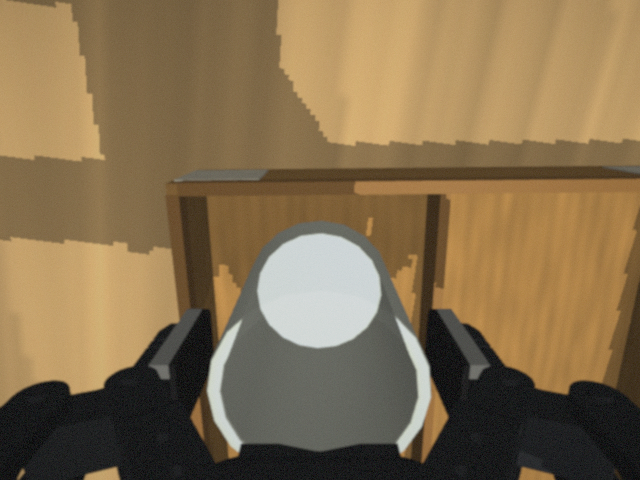

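play_rows([
  {"x": 0,"y": 0,"z": 1,"turn": 0,"jaw": 7.4},
  {"x": 0,"y": 0,"z": 3,"turn": 0,"jaw": 7.4},
  {"x": 0,"y": 0,"z": 4,"turn": 0,"jaw": 8.5},
  {"x": 0,"y": 0.5,"z": 4,"turn": -3,"jaw": 8.5},
  {"x": 0,"y": 2,"z": 3,"turn": -6,"jaw": 8.5},
  {"x": -0.2,"y": 3,"z": 1,"turn": -7,"jaw": 8.5},
  {"x": -0.4,"y": 3,"z": 0,"turn": -7,"jaw": 8.5},
  {"x": -0.4,"y": 3,"z": 0,"turn": -7,"jaw": 8.5},
])

```text
t: 24.9
tool_pos: [0.5557, 0.3095, 0.2057]
tool_rot: [-0.99, 1.493, -1.494]
contact_force: [0.8, -0.7, -0.7]
opening: 0.0851
```

play_rows([
  {"x": -0.4,"y": 3,"z": 0,"turn": -7,"jaw": 8.5},
  {"x": -0.4,"y": 3,"z": 0,"turn": -7,"jaw": 8.5},
  {"x": -0.4,"y": 3,"z": 0,"turn": -7,"jaw": 8.5},
  {"x": -0.4,"y": 2.5,"z": 0,"turn": -7,"jaw": 8.5},
  {"x": -0.4,"y": 1.8,"z": 0,"turn": -7,"jaw": 8.5},
  {"x": -0.2,"y": 1,"z": 0,"turn": -6,"jaw": 8.5},
  {"x": 0,"y": 0.5,"z": 0,"turn": -3,"jaw": 8.5},
  {"x": 0,"y": 0,"z": 0,"turn": 0,"jaw": 8.5},
])

```text
t: 25.57
tool_pos: [0.5324, 0.4574, 0.2029]
tool_rot: [-0.419, 1.993, -1.992]
contact_force: [-0.1, -0.5, -0.3]
opening: 0.0846
```

```bash
python3 wr.py pics/w18.png; python3 - <<'E'
from h import *
d=eyes.get_image("wrist")
for r in pinpoint("wrist","knocker_center")[:4]: print(r, at_z(d,r["point"],.015))
E
```

```text
t 25.57 pos [0.5324 0.4574 0.2029] jawyaw -66.2 down [ 0.     0.001 -1.   ] q [0.6  0.25 1.45 0.   1.45 1.76] open 0.0846 F [-0.1 -0.5 -0.3]
{'point': [319.0, 211.8], 'score': 0.74} [0.53263286 0.45624002 0.015     ]
```

View pics/w18.png

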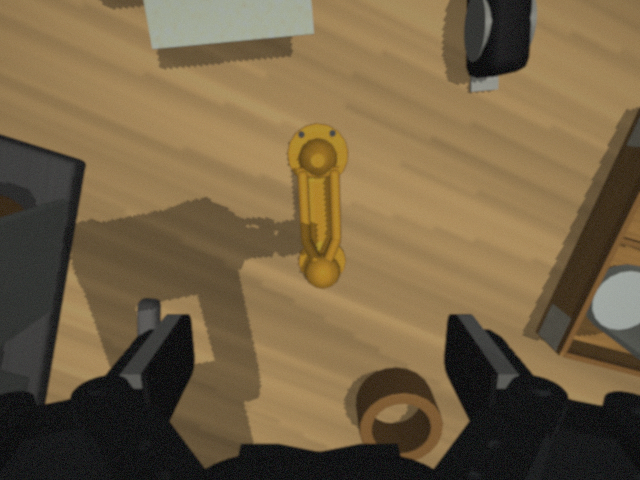

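```bash
python3 - <<'E'
import cv2
im=cv2.imread("pics/w18.png")[110:300,260:380];cv2.imwrite("pics/w18c.png",cv2.resize(im,None,fx=3,fy=3,interpolation=cv2.INTER_CUBIC))
E
```

```text
(no output)
```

View pics/w18c.png

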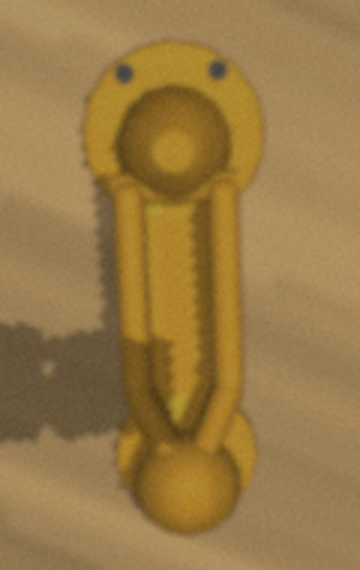

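```bash
python3 - <<'E'
from h import *
d=eyes.get_image("wrist")
f=lambda x,y,z: at_z(d,(260+x/3-.33,110+y/3-.33),z)[:2]
a=f(178.5,200,.018);b=f(182.5,380,.018);v=a-b
print(a,b,np.linalg.norm(v),np.linalg.norm(f(115,200,.018)-f(242,200,.018)),"yaw",np.degrees(np.arctan2(v[1],v[0])))
h1=(f(124,73,.006)+f(218,70,.006))/2; print(h1); 
pc=f(174,130,.004);top=f(173,40,.003);lp=f(187,472,.004);print("plate",pc,top,lp,"yaw",np.degrees(np.arctan2(*(pc-lp)[::-1])))
u=(pc-lp)/np.linalg.norm(pc-lp);print("centre from top end", top-u*.066, "bars x rel", [(p-(top-u*.066))@u for p in (a,b,f(180,185,.02),f(183,385,.02))])
E
```

```text
[0.5588315  0.46666905] [0.51584313 0.44654162] 0.04746697166109577 0.032247285635037135 yaw 25.089295585737133
[0.58659626 0.48100945]
plate [0.57329195 0.47431539] [0.59387125 0.48365585] [0.48820168 0.43286482] yaw 25.972398086755152
centre from top end [0.53453691 0.45475194] bars x rel [np.float64(0.027059919728694922), np.float64(-0.020401413869764205), np.float64(0.03107574789633419), np.float64(-0.021211563181973432)]
```

play_rows([
  {"x": 0.35,"y": -0.15,"z": -3,"turn": 1.5,"jaw": 7},
  {"x": 0,"y": 0,"z": -3.5,"turn": 0,"jaw": 7},
  {"x": 0,"y": 0,"z": -3.5,"turn": 0,"jaw": 7},
  {"x": 0,"y": 0,"z": -3,"turn": 0,"jaw": 6},
  {"x": 0,"y": 0,"z": -2,"turn": 0,"jaw": 6},
  {"x": 0,"y": 0,"z": -1.5,"turn": 0,"jaw": 6},
  {"x": 0,"y": 0,"z": -1,"turn": 0,"jaw": 6},
  {"x": 0,"y": 0,"z": -0.5,"turn": 0,"jaw": 6},
])

```text
t: 26.43
tool_pos: [0.5361, 0.454, 0.0212]
tool_rot: [-0.443, 1.978, -1.979]
contact_force: [0.2, -0.3, 0.3]
opening: 0.0599
```

play_rows([
  {"x": 0,"y": 0,"z": -0.5,"turn": 0,"jaw": 5.5},
  {"x": 0,"y": 0,"z": -0.2,"turn": 0,"jaw": 5},
  {"x": 0,"y": 0,"z": -0.1,"turn": 0,"jaw": 5},
  {"x": 0,"y": 0,"z": 0,"turn": 0,"jaw": 5},
])

```text
t: 26.77
tool_pos: [0.5369, 0.4551, 0.0155]
tool_rot: [-0.44, 1.978, -1.976]
contact_force: [-0.2, -0.1, 1.0]
opening: 0.05
```

```bash
python3 wr.py pics/w19.png
```

```text
t 26.77 pos [0.5369 0.4551 0.0155] jawyaw -64.8 down [ 0.002  0.001 -1.   ] q [ 0.6   0.43  1.55 -0.    1.16  1.73] open 0.0500 F [-0.2 -0.1  1. ]
```

View pics/w19.png

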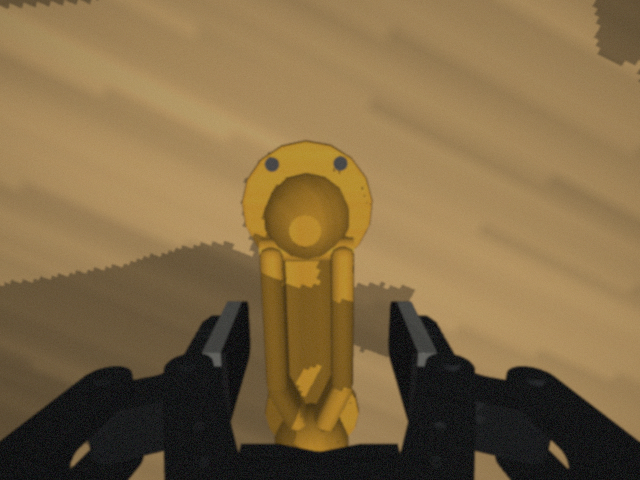

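play_rows([
  {"x": -0.1,"y": 0.2,"z": -0.3,"turn": 0,"jaw": 5},
  {"x": -0.07,"y": 0.15,"z": -0.3,"turn": 0,"jaw": 5},
  {"x": 0,"y": 0,"z": -0.2,"turn": 0,"jaw": 5},
  {"x": 0,"y": 0,"z": -0.1,"turn": 0,"jaw": 5},
  {"x": 0,"y": 0,"z": 0,"turn": 0,"jaw": 5},
  {"x": 0,"y": 0,"z": 0,"turn": 0,"jaw": 5},
])

```text
t: 27.32
tool_pos: [0.5345, 0.458, 0.005]
tool_rot: [-0.443, 1.978, -1.978]
contact_force: [0.7, 0.1, -0.0]
opening: 0.05
```

```bash
python3 wr.py pics/w20.png
```

```text
t 27.32 pos [0.5345 0.458  0.005 ] jawyaw -64.8 down [-0. -0. -1.] q [ 0.6   0.45  1.55 -0.    1.15  1.73] open 0.0500 F [ 0.7  0.1 -0. ]
```

View pics/w20.png

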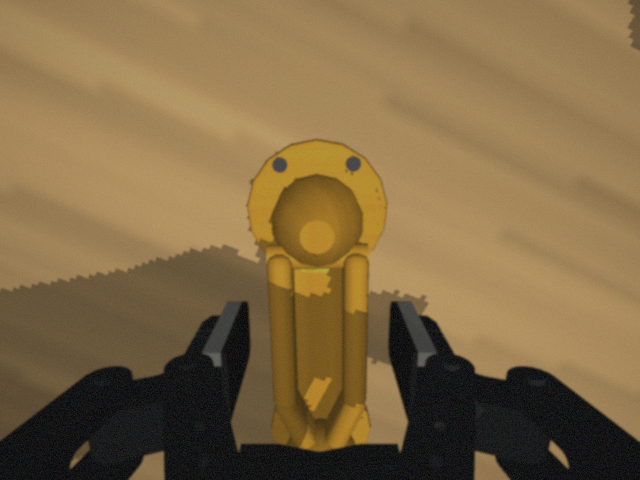

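Centred. Closing.

play_rows([
  {"x": 0,"y": 0,"z": 0,"turn": 0,"jaw": 4},
  {"x": 0,"y": 0,"z": 0,"turn": 0,"jaw": 2.2},
  {"x": 0,"y": 0,"z": 0,"turn": 0,"jaw": 2.2},
  {"x": 0,"y": 0,"z": 0,"turn": 0,"jaw": 2.2},
  {"x": 0,"y": 0,"z": 0,"turn": 0,"jaw": 2.2},
  {"x": 0,"y": 0,"z": 0,"turn": 0,"jaw": 2.2},
], squeeze=60)

```text
t: 27.87
tool_pos: [0.5349, 0.4583, 0.0058]
tool_rot: [-0.441, 1.978, -1.977]
contact_force: [0.9, -0.7, 2.1]
opening: 0.0302
```

play_rows([
  {"x": 0,"y": 0,"z": 0.3,"turn": 0,"jaw": 2.2},
  {"x": 0,"y": 0,"z": 0.5,"turn": 0,"jaw": 2.2},
  {"x": 0,"y": 0,"z": 0.6,"turn": 0,"jaw": 2.2},
  {"x": 0,"y": 0,"z": 0,"turn": 0,"jaw": 2.2},
])

```text
t: 28.2
tool_pos: [0.535, 0.4583, 0.0203]
tool_rot: [-0.441, 1.978, -1.977]
contact_force: [-0.3, -0.8, -2.7]
opening: 0.0305
```

```bash
python3 wr.py pics/w21.png
```

```text
t 28.20 pos [0.535  0.4583 0.0203] jawyaw -64.8 down [ 0.001  0.001 -1.   ] q [ 0.6   0.43  1.55 -0.    1.17  1.73] open 0.0305 F [-0.3 -0.8 -2.7]
```

View pics/w21.png

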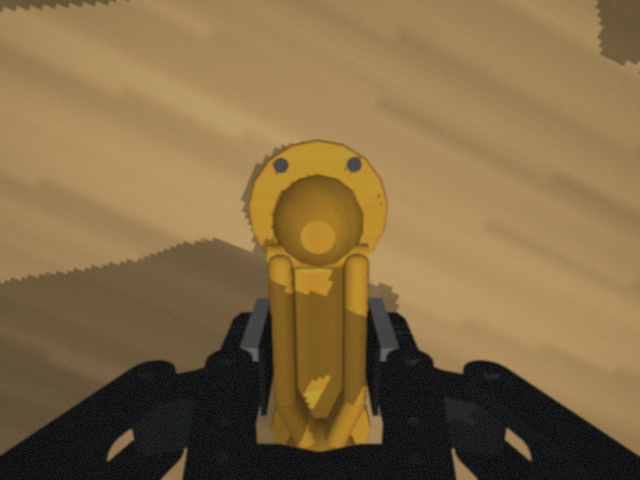

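play_rows([
  {"x": 0,"y": 0,"z": 1.5,"turn": 0,"jaw": 2.2},
  {"x": 0,"y": 0,"z": 2.5,"turn": 0,"jaw": 2.2},
  {"x": 0.3,"y": -0.7,"z": 3,"turn": 2,"jaw": 2.2},
  {"x": 0.7,"y": -1.5,"z": 3,"turn": 4,"jaw": 2.2},
  {"x": 1.1,"y": -2.2,"z": 1.5,"turn": 5.5,"jaw": 2.2},
  {"x": 1.2,"y": -2.6,"z": 0.5,"turn": 6,"jaw": 2.2},
  {"x": 1.2,"y": -2.6,"z": 0,"turn": 6,"jaw": 2.2},
  {"x": 1.2,"y": -2.6,"z": 0,"turn": 6,"jaw": 2.2},
])

```text
t: 28.92
tool_pos: [0.5924, 0.3353, 0.1417]
tool_rot: [-0.853, 1.642, -1.642]
contact_force: [0.1, -0.0, -4.2]
opening: 0.0305
```

play_rows([
  {"x": 1.2,"y": -2.6,"z": 0,"turn": 6,"jaw": 2.2},
  {"x": 1.2,"y": -2.6,"z": 0,"turn": 6,"jaw": 2.2},
  {"x": 1.2,"y": -2.6,"z": 0,"turn": 6,"jaw": 2.2},
  {"x": 1.2,"y": -2.6,"z": 0,"turn": 6,"jaw": 2.2},
  {"x": 1.1,"y": -2.4,"z": 0,"turn": 6,"jaw": 2.2},
  {"x": 0.8,"y": -2,"z": 0,"turn": 5.5,"jaw": 2.2},
  {"x": 0.5,"y": -1.4,"z": 0,"turn": 4,"jaw": 2.2},
  {"x": 0.3,"y": -0.7,"z": 0,"turn": 2,"jaw": 2.2},
])

```text
t: 29.58
tool_pos: [0.6673, 0.1647, 0.1402]
tool_rot: [-1.259, 1.128, -1.129]
contact_force: [0.0, 0.1, -3.3]
opening: 0.0307
```

play_rows([
  {"x": 0,"y": 0,"z": 0,"turn": 1.5,"jaw": 2.2},
  {"x": 0,"y": 0,"z": 0,"turn": 0,"jaw": 2.2},
  {"x": 0,"y": 0,"z": 0,"turn": 0,"jaw": 2.2},
])

```text
t: 29.83
tool_pos: [0.6665, 0.167, 0.1399]
tool_rot: [-1.269, 1.11, -1.11]
contact_force: [0.5, 0.4, -4.1]
opening: 0.0306
```

```bash
python3 wr.py pics/w22.png
```

```text
t 29.83 pos [0.6665 0.167  0.1399] jawyaw 7.7 down [ 0.  0. -1.] q [0.14 0.26 1.54 0.   1.34 0.  ] open 0.0306 F [ 0.5  0.4 -4.1]
```

View pics/w22.png

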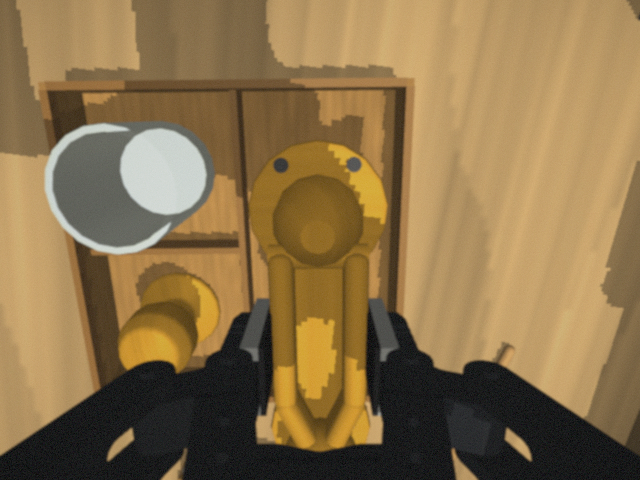

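```bash
python3 - <<'E'
from h import *
d=eyes.get_image("wrist")
a=at_z(d,(42,85.5),.04)[:2];b=at_z(d,(413,80.5),.04)[:2]
v=(b-a);L=np.linalg.norm(v);yaw=np.arctan2(v[1],v[0]);print(a,b,L,np.degrees(yaw))
R=np.array([[np.cos(yaw),-np.sin(yaw)],[np.sin(yaw),np.cos(yaw)]])
o=(a+b)/2-R@[0,.1];print("origin",o,"long",o+R@[.049,0])
p=at_z(d,(240,120),.024)[:2];print("divider local x",R.T@(p-o))
E
```

```text
[0.50916624 0.23411395] [0.70440242 0.26309653] 0.19737567137842363 8.443826527712439
origin [0.6214683  0.14968921] long [0.66993716 0.15688435]
divider local x [0.00272583 0.08089256]
```

play_rows([
  {"x": 0.2,"y": -0.6,"z": -2,"turn": 0.3,"jaw": 2.2},
  {"x": 0,"y": -0.35,"z": -3,"turn": 0,"jaw": 2.2},
  {"x": 0,"y": 0,"z": -2.5,"turn": 0,"jaw": 2.2},
  {"x": 0,"y": 0,"z": -2,"turn": 0,"jaw": 2.2},
  {"x": 0,"y": 0,"z": -1.3,"turn": 0,"jaw": 2.2},
  {"x": 0,"y": 0,"z": -0.8,"turn": 0,"jaw": 2.2},
  {"x": 0,"y": 0,"z": -0.4,"turn": 0,"jaw": 2.2},
  {"x": 0,"y": 0,"z": -0.1,"turn": 0,"jaw": 2.2},
])

```text
t: 30.6
tool_pos: [0.6688, 0.1578, 0.0185]
tool_rot: [-1.272, 1.105, -1.106]
contact_force: [-0.1, -0.3, -3.6]
opening: 0.0307
```

play_rows([
  {"x": 0,"y": 0,"z": -0.1,"turn": 0,"jaw": 2.2},
  {"x": 0,"y": 0,"z": 0,"turn": 0,"jaw": 2.2},
  {"x": 0,"y": 0,"z": 0,"turn": 0,"jaw": 2.2},
])

```text
t: 30.85
tool_pos: [0.6696, 0.1578, 0.0189]
tool_rot: [-1.27, 1.104, -1.107]
contact_force: [0.3, 0.3, -4.1]
opening: 0.0303
```

```bash
python3 wr.py pics/w23.png
```

```text
t 30.85 pos [0.6696 0.1578 0.0189] jawyaw 8.0 down [ 0.002  0.    -1.   ] q [ 0.12  0.39  1.59  0.    1.15 -0.02] open 0.0303 F [ 0.3  0.3 -4.1]
```

View pics/w23.png

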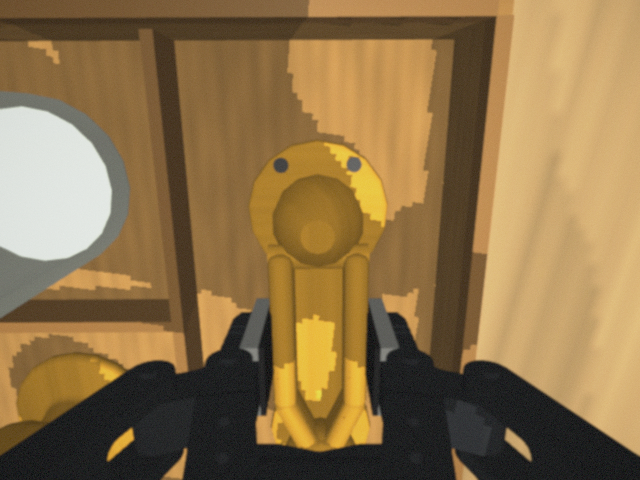

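play_rows([
  {"x": 0,"y": 0,"z": -0.3,"turn": 0,"jaw": 2.2},
  {"x": 0,"y": 0,"z": -0.2,"turn": 0,"jaw": 2.2},
  {"x": 0,"y": 0,"z": -0.1,"turn": 0,"jaw": 2.2},
  {"x": 0,"y": 0,"z": 0,"turn": 0,"jaw": 2.2},
  {"x": 0,"y": 0,"z": 0,"turn": 0,"jaw": 2.2},
])

```text
t: 31.32
tool_pos: [0.6684, 0.1575, 0.011]
tool_rot: [-1.272, 1.106, -1.105]
contact_force: [0.5, -0.5, -4.1]
opening: 0.0304
```

play_rows([
  {"x": 0,"y": 0,"z": -0.15,"turn": 0,"jaw": 2.2},
  {"x": 0,"y": 0,"z": 0,"turn": 0,"jaw": 2.2},
  {"x": 0,"y": 0,"z": 0,"turn": 0,"jaw": 2.2},
])

```text
t: 31.57
tool_pos: [0.6687, 0.1576, 0.0099]
tool_rot: [-1.272, 1.106, -1.106]
contact_force: [-0.2, -0.3, -2.6]
opening: 0.0305
```

play_rows([
  {"x": 0,"y": 0,"z": -0.1,"turn": 0,"jaw": 2.2},
  {"x": 0,"y": 0,"z": 0,"turn": 0,"jaw": 2.2},
  {"x": 0,"y": 0,"z": 0,"turn": 0,"jaw": 2.2},
])

```text
t: 31.82
tool_pos: [0.6687, 0.1575, 0.0098]
tool_rot: [-1.272, 1.106, -1.106]
contact_force: [-4.0, -0.7, 5.2]
opening: 0.0305
```

play_rows([
  {"x": 0,"y": 0,"z": 0,"turn": 0,"jaw": 3.4},
  {"x": 0,"y": 0,"z": 0,"turn": 0,"jaw": 4.4},
  {"x": 0,"y": 0,"z": 0,"turn": 0,"jaw": 4.4},
  {"x": 0,"y": 0,"z": 0,"turn": 0,"jaw": 4.4},
  {"x": 0,"y": 0,"z": 0,"turn": 0,"jaw": 4.4},
])

```text
t: 32.23
tool_pos: [0.6688, 0.1576, 0.0088]
tool_rot: [-1.272, 1.105, -1.106]
contact_force: [-0.1, 0.5, -1.5]
opening: 0.0441
```

```bash
python3 wr.py pics/w24.png
```

```text
t 32.23 pos [0.6688 0.1576 0.0088] jawyaw 8.0 down [ 0.001  0.    -1.   ] q [ 0.12  0.41  1.59  0.    1.14 -0.02] open 0.0441 F [-0.1  0.5 -1.5]
```

View pics/w24.png

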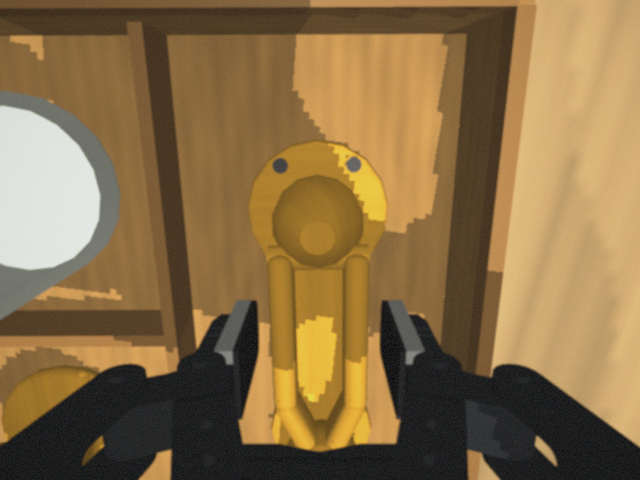

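Released cleanly. Rising and moving back out of the top camera's view.

play_rows([
  {"x": 0,"y": 0,"z": 0.7,"turn": 0,"jaw": 4.4},
  {"x": 0,"y": 0,"z": 2,"turn": 0,"jaw": 4.4},
  {"x": 0,"y": 0,"z": 3,"turn": 0,"jaw": 4.4},
  {"x": 0,"y": 0,"z": 4,"turn": 0,"jaw": 4.4},
  {"x": 0,"y": 0,"z": 4,"turn": 0,"jaw": 4.4},
  {"x": 0,"y": 0,"z": 4,"turn": 0,"jaw": 4.4},
  {"x": 0,"y": 3,"z": 2,"turn": 0,"jaw": 4.4},
  {"x": 0,"y": 4,"z": 0,"turn": 0,"jaw": 4.4},
])

```text
t: 32.95
tool_pos: [0.6728, 0.2265, 0.216]
tool_rot: [-1.259, 1.099, -1.115]
contact_force: [1.1, 0.7, 1.2]
opening: 0.0436
```

play_rows([
  {"x": -1,"y": 4,"z": 0,"turn": 0,"jaw": 4.4},
  {"x": -1,"y": 4,"z": 0,"turn": 0,"jaw": 4.4},
  {"x": -1,"y": 4,"z": 0,"turn": 0,"jaw": 4.4},
  {"x": -1,"y": 4,"z": 0,"turn": 0,"jaw": 4.4},
  {"x": -1,"y": 3,"z": 0,"turn": 0,"jaw": 4.4},
  {"x": -0.5,"y": 2,"z": 0,"turn": 0,"jaw": 4.4},
  {"x": 0,"y": 1,"z": 0,"turn": 0,"jaw": 4.4},
  {"x": 0,"y": 0,"z": 0,"turn": 0,"jaw": 4.4},
])

```text
t: 33.62
tool_pos: [0.613, 0.4495, 0.2061]
tool_rot: [-1.273, 1.103, -1.104]
contact_force: [0.0, 0.4, -0.0]
opening: 0.0442
```

```bash
python3 - <<'E'
from ov import *
st()
R=(0,0,255);G=(0,255,0)
S=[.619,.1507,np.radians(7.9)];L=[.6397,-.1463,np.radians(-2.84)]
def loc(q,x,y): c,s=np.cos(q[2]),np.sin(q[2]);return q[0]+c*x-s*y,q[1]+s*x+c*y
cs=[(R,circ(*loc(S,-.049,-.049),.004,.028)),(G,circ(*loc(S,-.049,-.049),.049,.022)),(R,circ(*loc(S,-.049,.049),.004,.031)),(G,circ(*loc(S,-.049,.049),.084,.031)),
(R,circ(*loc(L,0,.072),.004,.025)),(G,circ(*loc(L,0,.072),.052,.025)),(R,rect(S,-.1,.1,-.1,.1,.04)),(R,rect(L,-.054,.054,-.126,.126,.04))]
draw("top",cs,[(252,164,110,110),(370,164,110,110)],"pics/f1.png",3.6)
draw("scene",cs,[(260,300,310,220)],"pics/f2.png",2.5)
dt=eyes.get_image("top")
for n,z in dict(knocker_center=.019,knob_center=.037,tall_votive_center=.044,short_votive_center=.028,truck_center=.028,tape_roll=0,staple_box=0).items():
  for r in pinpoint("top",n)[:4]:
    w=at_z(dt,r["point"],z)[:2]
    inv=lambda q:np.round((np.array([[np.cos(q[2]),np.sin(q[2])],[-np.sin(q[2]),np.cos(q[2])]])@(w-np.array(q[:2])))*1000)
    print(n,round(r["score"],2),np.round(w,3),"S",inv(S),"L",inv(L))
E
```

```text
t 33.62 pos [0.613  0.4495 0.2061] jawyaw 8.2 down [ 0.  0. -1.] q [0.53 0.38 1.28 0.   1.48 0.39] open 0.0442 F [ 0.   0.4 -0. ]
knocker_center 0.56 [0.661 0.152] S [42. -4.] L [  7. 299.]
knob_center 0.82 [0.577 0.093] S [-50. -51.] L [-75. 236.]
tall_votive_center 0.94 [ 0.508 -0.072] S [-141. -205.] L [-136.   68.]
tall_votive_center 0.78 [0.318 0.155] S [-297.   46.] L [-336.  285.]
tall_votive_center 0.72 [0.562 0.184] S [-52.  40.] L [-94. 326.]
tall_votive_center 0.71 [0.293 0.25 ] S [-309.  143.] L [-366.  379.]
short_votive_center 0.77 [ 0.644 -0.075] S [  -6. -228.] L [ 1. 71.]
truck_center 0.85 [ 0.646 -0.193] S [ -21. -345.] L [  9. -47.]
tape_roll 0.82 [0.391 0.311] S [-203.  190.] L [-271.  444.]
```

View pics/f1.png

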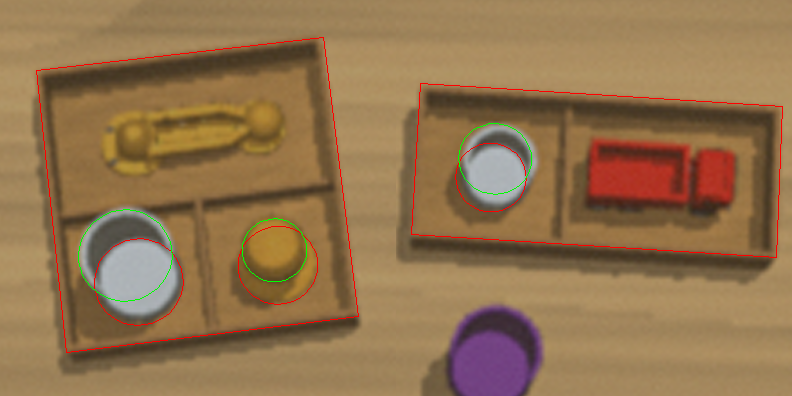

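View pics/f2.png

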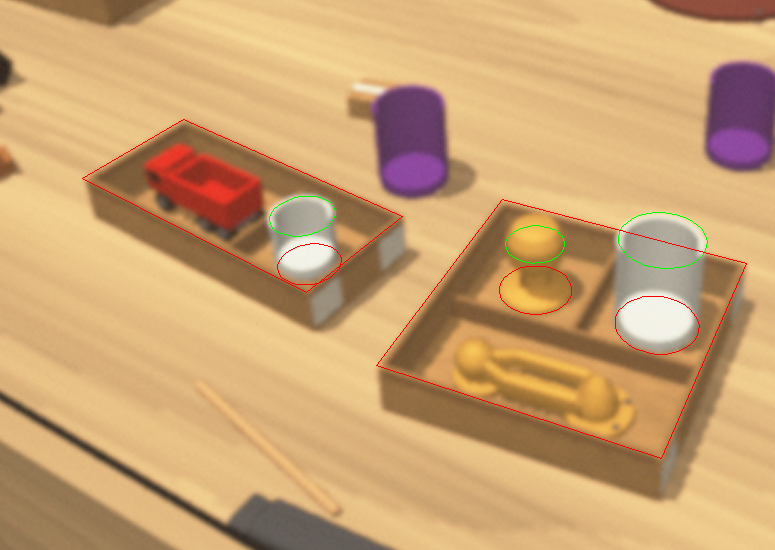

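All five items sit upright and centred in their cells, all from both cameras. The arm is clear, so I'm handing in.

```bash
python3 -c "
from station import finish_job
print(finish_job())"
```

```text
the job is handed in; nothing more can be done
None
```

Both orders are packed and the job is handed in, at about 34 s of the 128 s allowed. `finish_job()` gave no verdict.

- **Square carton:** the knocker is in the long cell. The knob and the clear tall votive are in the two square cells.
- **Long carton:** the truck is in the long cell and the short votive is in the square cell.
- **Setting down:** I lowered each thing on to the carton floor before opening the fingers. For the knob, tall votive and knocker I felt the contact. For the truck and short votive I went by height instead, to within 1 mm of the level where each was gripped plus the 4 mm floor.

**Final checks:** the top and scene pictures show all five upright and inside their cells, with the gripper empty and clear.
- **Positions:** the network positions put everything within about 10 mm of its cell centre. They are 9 mm off for the tall votive and the truck, and 8 mm for the knocker.
- **Disagreement:** the overlays drawn at cell centres and the wrist views showed the tall votive closer to centre than the network did. Both are inside the limits, and I did not correct it.
- **Left alone:** the tape roll measured within about 6 mm of its first reading, which is around the measurement error. The network did not report the staple box in the last top picture. It shows standing in the scene picture, but I did not measure it again. I saw no contact with either one.

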